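# Turn the forming block under the bench magnifier

### The job

Swing the magnifier well clear of the wooden forming block, roll the six-sided block over by one face so that its grooved face lies level on top, and leave it on the soldering board. Then swing the magnifier back so that its lens is centred over the block, let go, and leave the jar, cutters, tweezers and charcoal alone.

Things in the scene. Friction and masses are not known exactly. Their poses are not given: they have to be found in the camera images.
- lens_arm (a joint): Angle of the magnifier's level arm about its fixed upright column, rad, -0.4 to 1.75; grows anticlockwise seen from above; at 0 the arm points from the column towards the robot's side of the bench (along -x within 0.12 rad). It moves at about 1 N at the lens and stays where it is left.
- lens_hinge (a point): On the vertical swing axis at the head of the column, at the arm's mid-height (170 mm above the bench). The column stands on a round dark steel foot, 100 mm across, screwed to the bench.
- lens_center (a point): Centre of the round magnifier lens in its black ring (110 mm outside, 14 mm thick, underside 163 mm above the bench), 200 mm from the swing axis. The arm, 12 mm thick, runs level from the column to the ring.
- lens_knob (a point): Black upright round knob, 16 mm across, on the far rim of the ring (265 mm from the swing axis, in line with axis and lens centre), for pinching or pushing to swing the arm. It rises from 175 mm to 233 mm above the bench; this point is on its axis, 206 mm above the bench.
- block_center (a point): Centre of the loose light-brown wood block: hexagonal bar 110 mm long, 54 across flats, faces 31 wide, 0.18 to 0.29 kg. One face has a groove along its whole length, 12 wide, 5 deep, floor dark; the rest are plain. z points out of the grooved face, y runs along the bar. At the start the groove is on the upper side face towards the robot. Lying on the board, this centre is 27 mm above it.
- work_board: Pale scorched soldering board, fixed, 182 (its x) x 252 (its y) x 23 mm, origin at the centre of its underside, on the bench. The block lies on it.
- flux_jar: Bystander: cream-coloured lidded jar, 86 mm across, 94 mm tall, origin at its underside.
- cutters: Bystander: cutters with yellow handles, 161 x 63 x 14 mm, lying flat.
- tweezers_a: Bystander: cross-lock tweezers with red grips, 162 x 29 x 10 mm, lying flat.
- charcoal_block: Bystander: black charcoal lump, 51 x 59 x 35 mm.
Not all that is in view belongs to the job. There is more than one size of the part that bears block_center; the job needs the middle-sized.

How it is judged:
By the outcome, as a careful person would: the job done as asked, in the order asked, and still so for the second after the job is handed in, with the robot touching nothing.
It also fails if it takes over 69 s, if anything falls off the work surface, if the arm or the gripper's body presses on something with over 40 N, if the wrist force passes 120 N, or if a joint passes its speed limit or range.

### The arm

A 7-joint arm with a two-finger parallel gripper is mounted at the origin on a cart in front of the work surface, level with it; the furniture and walls round the work are solid. World frame = base frame: x ahead of the robot, y to its left, z up, the work surface at z = 0. Lengths are in m, angles in rad, forces in N, time in s.
With the tool pointing down it reaches from about 0.4 to 0.925 m from the base axis. Payload 5.6 kg.
Tool frame: the origin (TCP) lies at the very end of the fingers, on their centre line; the grasp point (between the pads) lies 19 mm behind it (robot.grip_depth is the distance from the TCP to the grasp point, in m); z points along the fingers, y is the direction in which the jaws open and shut (so a half turn about z gives the same grasp; the last joint's range is limited). The gripper opens to 85 mm and grips with 20 to 120 N. Pads are 22 mm wide; open, the fingers measure 114 mm over their backs; the gripper's body (76 mm by 85 mm) begins 54 mm behind the grasp point. The pads swing forward as they close: fully open they stand 13 mm farther back than shut.
Start: joints at [1.077, 0.468, -0.012, 1.603, 0.006, 1.071, -0.056], TCP at [0.283, -0.585, 0.197] pointing down, gripper open.
Joint ranges: [-2.53, 2.53], [-0.31, 2.02], [-1.57, 1.55], [0.28, 2.44], [-1.29, 4.43], [0.15, 1.84], [-2.92, 2.92]. Speed limits (rad/s): [2.57, 2.57, 3.14, 3.14, 3.14, 3.14, 3.14].

### API

Orientations are given as a rotation vector (axis times angle).
In Python, from cell import robot gives the robot as it stands.
- The arm moves only by the tool play_rows, never from a script. Its argument "moves" is a list of rows, each an object of numbers: "claw": the closure, from 0 (fully open) to 1 (shut); "tx", "ty", "tz": the shift along the tool's x, y, z in cm; "twist": the turn about the tool's z in rad. A call has 1 to 20 rows; each row shifts and turns the commanded pose from where the row before left it, along the tool's axes as they then stand; what a row does not reach is not made up. A row lasts 1/12 s, in which the tool goes at most 41.7 mm and 7.16 degrees, less where a joint would pass 70% of its speed; a pose out of reach is approached as far as the arm can. A call with a gripper value outside its range is refused whole. The fingers move at their own pace and stop on an object; "grip_force" is the grip in N (left out, the last holds). Time passes only in rows, so rows that do not move let the fingers close. It gives the time, the measured TCP pose, the force and the opening at its end, in the units of the state.
- robot.sense(): the state, without advancing time (a new reading comes with each control period).
- robot.snapshot(name): name is "scene" or "top"; returns the picture (420x560x3 uint8, red, green, blue); there is no depth.
- robot.calibration(name): a dict with "fx", "fy", "cx", "cy" (pixels), "R" (3x3) and "t" (3): a world point X has camera coordinates R X + t. Camera axes: x right, y down, z forward; pixel columns grow to the right and rows downward; lengths in m; the calibration is good to about 2 mm. A picture is of the moment at which its call begins. calibration takes no time and is no camera call.
- robot.sign_off(): hands the job in, once; it reports no verdict.
The state is a dict: "clock": time; "joints": joint angles; "joint_velocities": joint speeds; "effort": joint torques, N m; "position": TCP position; "tcp_rot": TCP orientation; "wrist_force": force on the tool from outside, world axes, zero at the start; "moment": the same for the moment, N m; "opening": opening from 0.0 (shut) to 1.0 (fully open).
Only numpy, scipy, OpenCV 4.12 (cv2) and the standard library are available. Lean on these libraries where they do the work, as an engineer would, in place of code of your own. Each camera call takes 0.05 s, during which the arm holds its last target.

## Working session

There is one attempt and no reset: what is moved stays moved. The work goes in short steps, Python scripts to look and compute and a tool call to move; the robot and the scene stay as the last step left them, time stands still between calls to the robot, and variables do not carry over. Pictures are saved under pics/ and viewed, and the job is handed in when it is done.

Besides the shell and the picture viewer there is one more tool, called after ">>>" as name(argument=value, ...), one argument or row to a line, values as JSON. play_rows: Moves the arm, as the interface text tells. Its arguments: {"type":"object","properties":{"moves":{"type":"array","items":{"type":"object","properties":{"claw":{"type":"number"},"tx":{"type":"number"},"ty":{"type":"number"},"tz":{"type":"number"},"twist":{"type":"number"}}}},"grip_force":{"type":"number"}},"required":["moves"]}

```bash
ls; mkdir -p pics; python3 - <<'E'
from cell import robot
import cv2
for n in ("scene","top"):
    im=robot.snapshot(n); cv2.imwrite(f"pics/{n}0.png",im[:,:,::-1])
    c=robot.calibration(n); print(n,c)
s=robot.sense(); print(s)
E
```

```text
pics
scene {'fx': 439.745984573852, 'fy': 439.745984573852, 'cx': 275.0945886905156, 'cy': 209.57575616456185, 'R': array([[-0.43862088, -0.89863888, -0.00773918],
       [-0.62637879,  0.31188473, -0.71440712],
       [ 0.64440774, -0.30850622, -0.69968748]]), 't': array([0.29294085, 0.4319596 , 1.27427654])}
top {'fx': 475.84296663443706, 'fy': 475.84296663443706, 'cx': 283.637588046201, 'cy': 217.66871670793586, 'R': array([[-0.01240641, -0.99991393, -0.00426748],
       [-0.97867359,  0.01301782, -0.20500861],
       [ 0.20504652,  0.00163305, -0.97875087]]), 't': array([0.06012098, 0.57569264, 1.2569504 ])}
{'clock': 0.1, 'joints': array([ 1.07700327,  0.46833623, -0.01159879,  1.60354686,  0.00597925,
        1.07138691, -0.0563157 ]), 'joint_velocities': array([ 2.47340077e-03, -4.18165758e-04, -9.10748794e-04, -2.91132718e-03,
       -9.53308749e-04,  7.49514988e-04,  9.83925408e-05]), 'effort': array([ 2.34459649e-04, -5.33527744e+01,  2.12587154e-02, -2.51970345e+01,
        1.14921900e-02,  4.27254985e-03,  2.34217970e-05]), 'position': array([ 0.28288534, -0.58458583,  0.1957967 ]), 'tcp_rot': array([-3.06062485e+00, -7.01628149e-01,  7.29908171e-04]), 'wrist_force': array([ 0.00777592, -0.69721439,  0.10158972]), 'moment': array([ 0.04363132, -0.0045004 , -0.05004595]), 'opening': 0.9999850102623905}
```

View pics/scene0.png

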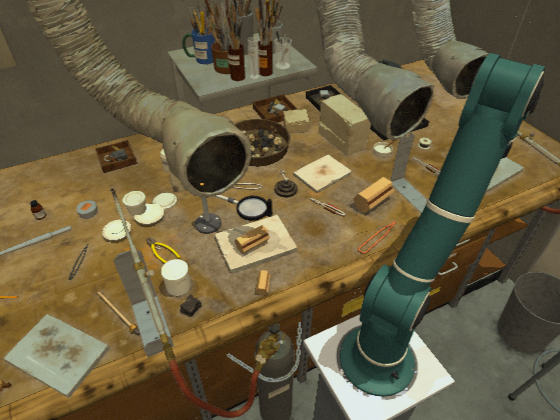

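View pics/top0.png

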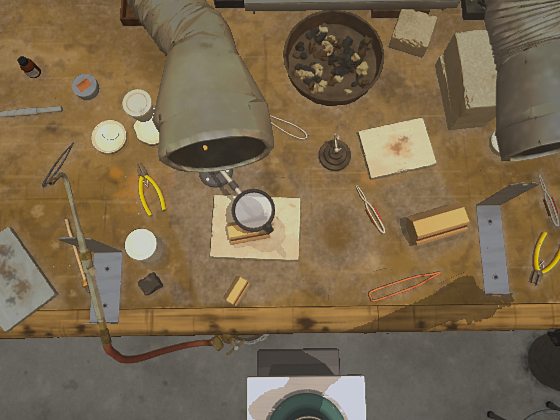

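```bash
python3 - <<'E'
import cv2,numpy as np
a=cv2.imread("pics/top0.png")[160:310,190:310]; b=cv2.imread("pics/scene0.png")[180:300,180:330]
a=cv2.resize(a,None,fx=4,fy=4,interpolation=cv2.INTER_CUBIC); b=cv2.resize(b,None,fx=5,fy=5,interpolation=cv2.INTER_CUBIC)
cv2.imwrite("pics/topc0.png",a); cv2.imwrite("pics/scenec0.png",b)
c=cv2.imread("pics/top0.png")[140:310,340:490]
cv2.imwrite("pics/topbig0.png",cv2.resize(c,None,fx=3,fy=3,interpolation=cv2.INTER_CUBIC))
E
```

```text
(no output)
```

View pics/topc0.png

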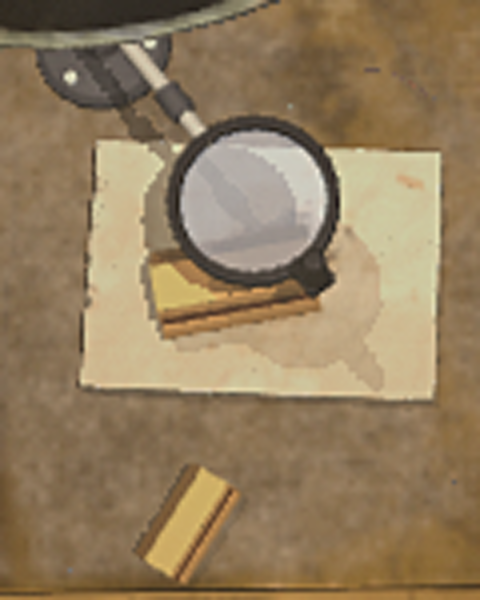

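View pics/scenec0.png

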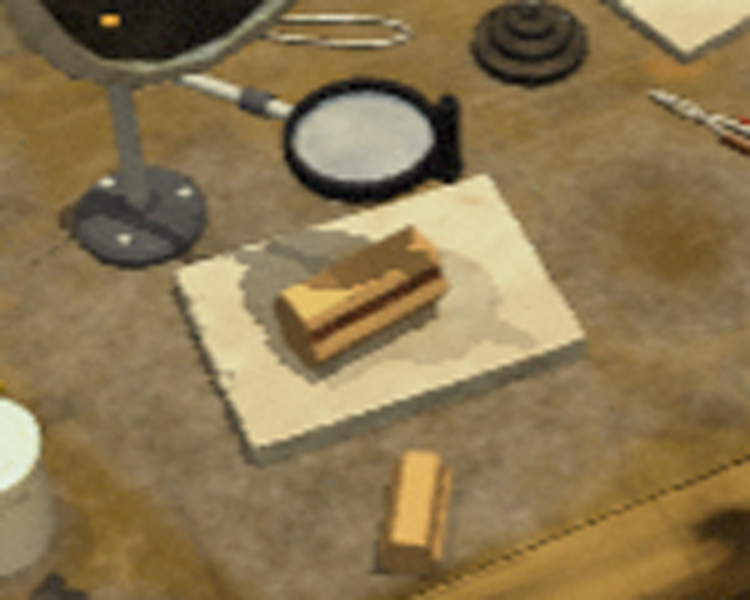

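View pics/topbig0.png

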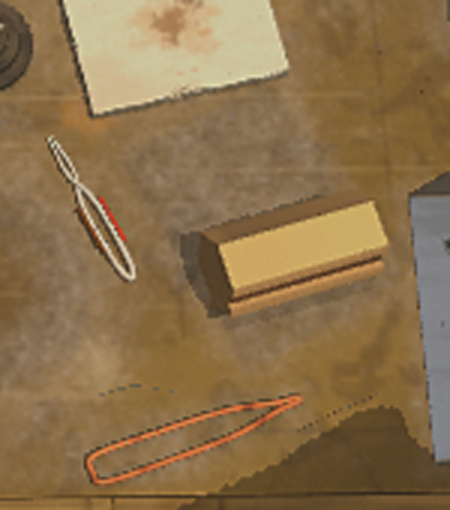

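```bash
cat > h.py <<'E'
import numpy as np,cv2
from cell import robot
C={n:robot.calibration(n) for n in("scene","top")}
def K(n):
    c=C[n];return np.array([[c['fx'],0,c['cx']],[0,c['fy'],c['cy']],[0,0,1.]])
def ray(n,u,v):
    c=C[n];d=c['R'].T@np.linalg.solve(K(n),[u,v,1.]);return -c['R'].T@c['t'],d
def onz(n,u,v,z):
    o,d=ray(n,u,v);return o+d*(z-o[2])/d[2]
def proj(n,P):
    c=C[n];p=(K(n)@(c['R']@np.atleast_2d(P).T+c['t'][:,None])).T;return p[:,:2]/p[:,2:]
def tri(ps,pt):
    P=[K(n)@np.c_[C[n]['R'],C[n]['t']] for n in("scene","top")]
    x=cv2.triangulatePoints(P[0],P[1],np.array(ps,float),np.array(pt,float))[:,0];return x[:3]/x[3]
def snap(n,name,box=None,f=1):
    im=robot.snapshot(n)[:,:,::-1].copy();cv2.imwrite(f"pics/{name}_full.png",im)
    return im
def crop(im,box,f,name,pts=None):
    x0,y0,x1,y1=box;a=cv2.resize(im[y0:y1,x0:x1],None,fx=f,fy=f,interpolation=cv2.INTER_CUBIC)
    if pts is not None:
        for seg in pts:
            q=np.round((np.array(seg)+.5-[x0,y0])*f-.5).astype(int);cv2.polylines(a,[q.reshape(-1,1,2)],False,(0,255,0),1)
    cv2.imwrite(f"pics/{name}.png",a)
E
python3 - <<'E'
from h import *
np.set_printoptions(precision=4,suppress=True)
print("lens top",onz("top",253.5,210.2,.17),"scene",onz("scene",252.4,208,.17))
print("knob top",onz("top",269.5,228,.233), "scene",onz("scene",269.8,199.5,.233),onz("scene",269.5,215.5,.175))
print("foot scene",onz("scene",180+140/5,180+215/5,.005),"top",onz("top",190+105/4,160+70/4,.01))
for p in [(95,140),(441,152),(437,402),(80,388)]: print("board top",onz("top",190+p[0]/4,160+p[1]/4,.023))
im=cv2.imread("pics/scene0.png"); crop(im,(225,215,285,265),12,"blk0")
E
```

```text
lens top [0.5737 0.1288 0.17  ] scene [0.5697 0.1316 0.17  ]
knob top [0.5154 0.0865 0.233 ] scene [0.5201 0.0891 0.233 ] [0.5073 0.0974 0.175 ]
foot scene [0.7286 0.2525 0.005 ] top [0.7096 0.2486 0.01  ]
board top [0.6534 0.253  0.023 ]
board top [0.6412 0.0044 0.023 ]
board top [0.4613 0.0107 0.023 ]
board top [0.4744 0.2603 0.023 ]
```

View pics/blk0.png

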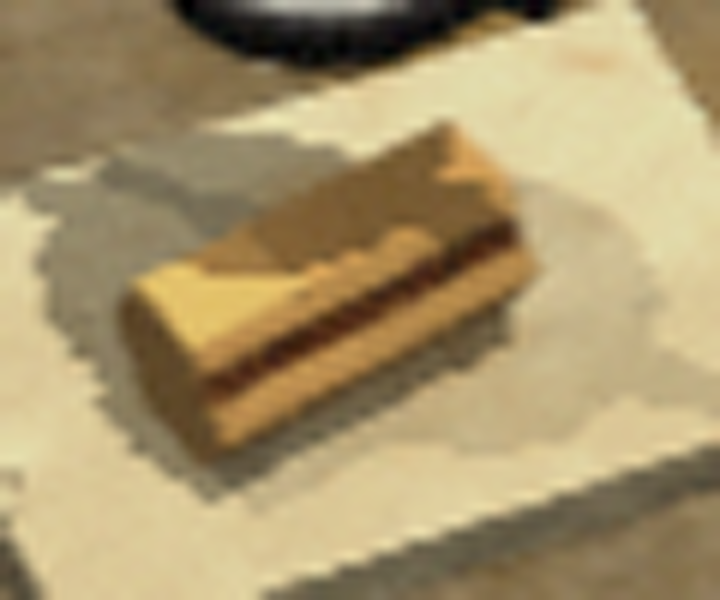

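```bash
cat >> h.py <<'E'
def blockpts(x,y,yaw,zb=.023):
    # yaw: bar axis direction angle from +y ; perpendicular u (away from robot)
    a=np.array([-np.sin(yaw),np.cos(yaw)]);u=np.array([np.cos(yaw),np.sin(yaw)])
    hx=[(-15.6,54),(15.6,54),(31.2,27),(15.6,0),(-15.6,0),(-31.2,27)]
    L=lambda s:[np.r_[np.array([x,y])+a*s*.055+u*h[0]/1e3,zb+h[1]/1e3] for h in hx]
    return np.array(L(1)),np.array(L(-1))   # +y end, -y end
def overlay(n,x,y,yaw):
    A,B=blockpts(x,y,yaw);pa,pb=proj(n,A),proj(n,B)
    return [np.r_[pa,pa[:1]],np.r_[pb,pb[:1]]]+[np.array([pa[i],pb[i]]) for i in range(6)]
E
python3 - <<'E'
from h import *
from scipy.optimize import least_squares
np.set_printoptions(precision=4,suppress=True)
px=lambda p:np.array(p)/12+[225,215]-.5
obs=[(1,1,(130,290)),(0,1,(450,125)),(0,0,(512,208)),(1,0,(197,358)),(1,5,(215,455)),(0,5,(538,265))]
def f(q):
    A,B=blockpts(*q);r=[]
    for e,i,p in obs: r.append(proj("scene",(A if e else B)[i])[0]-px(p))
    return np.ravel(r)
s=least_squares(f,[.53,.135,.1],x_scale=[.01,.01,.1]);print(s.x,s.fun)
H=np.array([.731,.251]);print("dist to hinge",np.linalg.norm(s.x[:2]-H))
for n,b in(("scene",(225,205,285,265)),("top",(210,190,290,260))): crop(cv2.imread(f"pics/{n}0.png"),b,8,"ov_"+n,overlay(n,*s.x))
print("hood bottom", [tri(*p) for p in [((208,191),(215,168))]])
print("jar",onz("top",141,243,.094),onz("scene",175,267,.094),"charcoal",onz("top",150,285,.03))
print("stand thing",onz("top",335,145,.05),"smallblk",onz("top",237,290,.04))
E
```

```text
[0.5406 0.1531 0.1651] [ 0.0361  0.0164 -0.1151  0.1345 -0.2518 -1.5335 -0.6897 -0.0757  0.7533
 -0.1366  0.2699  1.5928]
dist to hinge 0.21406451479097688
hood bottom [array([0.6855, 0.2338, 0.1914])]
jar [0.5053 0.434  0.094 ] [0.506  0.4331 0.094 ] charcoal [0.3982 0.423  0.03  ]
stand thing [ 0.7902 -0.0978  0.05  ] smallblk [0.381  0.1823 0.04  ]
```

View pics/ov_scene.png

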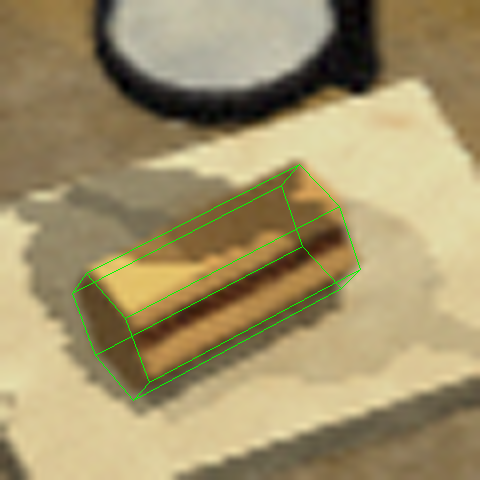

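View pics/ov_top.png

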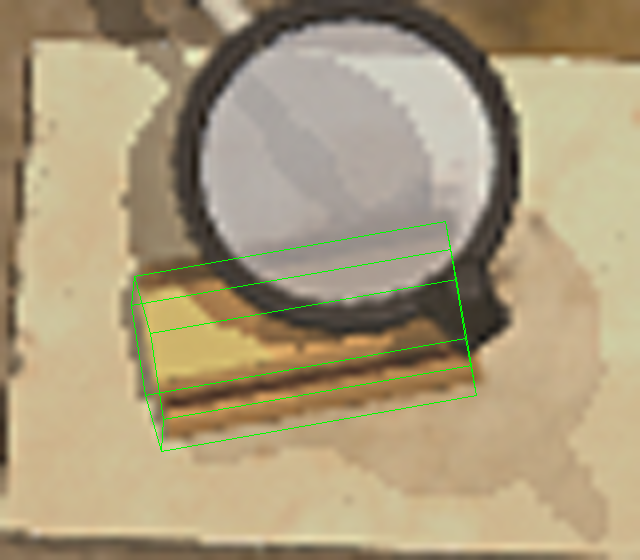

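```bash
python3 - <<'E'
from h import *
np.set_printoptions(precision=3,suppress=True)
for nm,p in {"dot":((203,184),(206,147)),"ctr":((217,163),(217,150)),"right":((248,150),(272,150)),"left":((173,165),(160,158))}.items():
    X=tri(*p);print(nm,X,proj("scene",X)-p[0],proj("top",X)-p[1])
a=cv2.imread("pics/scene0.png");crop(a,(30,100,270,240),3.3,"hood_s")
a=cv2.imread("pics/top0.png");crop(a,(120,0,300,180),3.3,"hood_t")
E
```

```text
dot [0.735 0.248 0.194] [[-0.488 -0.137]] [[0.497 0.309]]
ctr [0.685 0.203 0.306] [[-0.612 -0.163]] [[0.646 0.402]]
right [0.684 0.082 0.317] [[2.116 0.398]] [[-2.31 -1.39]]
left [0.658 0.333 0.358] [[4.86  1.417]] [[-5.228 -3.049]]
```

View pics/hood_s.png

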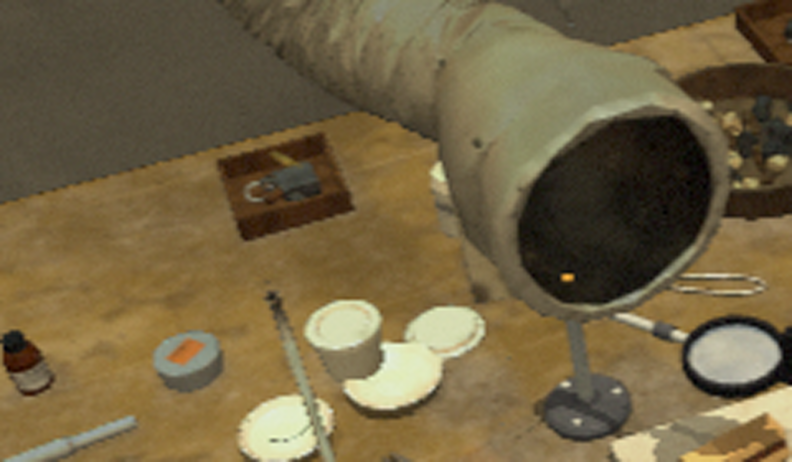

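View pics/hood_t.png

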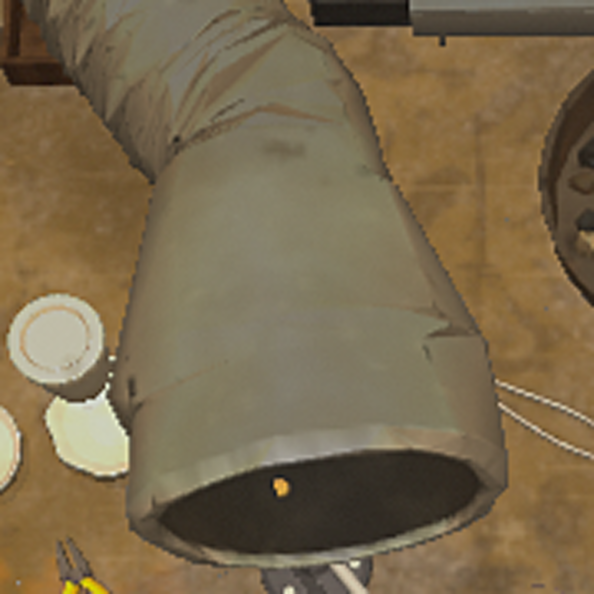

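```bash
cat >> h.py <<'E'
from scipy.spatial.transform import Rotation as Ro
np.set_printoptions(precision=4,suppress=True)
def psi():
    R=Ro.from_rotvec(robot.sense()['tcp_rot']).as_matrix();return np.arctan2(R[1,0],R[0,0]),R
def state():
    s=robot.sense();print("t",s['clock'],"pos",s['position'],"psi",psi()[0],"F",s['wrist_force'],"open",s['opening'],"j7",s['joints'][6], "j",s['joints'][:6]);return s
def plan(targets,yaw=None):
    p=robot.sense()['position'];y0,R=psi()
    y=y0 if yaw is None else yaw
    print("twist",-(y-y0))
    X=np.array([np.cos(y),np.sin(y),0]);Y=np.array([np.sin(y),-np.cos(y),0])
    for t in targets:
        d=(np.array(t)-p)*100;print("to",t,"tx %.2f ty %.2f tz %.2f"%(d@X,d@Y,-d[2]),"len %.1f"%np.linalg.norm(d));p=np.array(t)
E
python3 - <<'E'
from h import *
state();print(psi()[1]);plan([(.283,-.585,.30),(.518,.09,.30)],.63)
E
```

```text
t 0.1 pos [ 0.2829 -0.5846  0.1958] psi 0.45069951160934074 F [ 0.0078 -0.6972  0.1016] open 0.9999850102623905 j7 -0.05631570319549733 j [ 1.077   0.4683 -0.0116  1.6035  0.006   1.0714]
[[ 0.9001  0.4356 -0.0008]
 [ 0.4356 -0.9001  0.0014]
 [-0.0001 -0.0016 -1.    ]]
twist -0.17930048839065926
to (0.283, -0.585, 0.3) tx -0.02 ty 0.04 tz -10.42 len 10.4
to (0.518, 0.09, 0.3) tx 58.76 ty -40.70 tz -0.00 len 71.5
```

>>> play_rows(
  moves=[
    {"tz":-2.6,"claw":0},
    {"tz":-2.6},
    {"tz":-2.6,"twist":-0.09},
    {"tz":-2.6,"twist":-0.09},
  ],
  grip_force=25,
)

```text
schema error: expected keys claw, tx, ty, tz, twist
```

>>> play_rows(
  moves=[
    {"tx":1.5,"ty":-1.04},
    {"tx":2.94,"ty":-2.03},
    {"tx":2.94,"ty":-2.03},
    {"tx":2.94,"ty":-2.03},
    {"tx":2.94,"ty":-2.03},
    {"tx":2.94,"ty":-2.03},
    {"tx":2.94,"ty":-2.03},
    {"tx":2.94,"ty":-2.03},
    {"tx":2.94,"ty":-2.03},
    {"tx":2.94,"ty":-2.03},
    {"tx":2.94,"ty":-2.03},
    {"tx":2.94,"ty":-2.03},
    {"tx":2.94,"ty":-2.03},
    {"tx":2.94,"ty":-2.03},
    {"tx":2.94,"ty":-2.03},
    {"tx":2.94,"ty":-2.03},
    {"tx":2.94,"ty":-2.03},
    {"tx":2.94,"ty":-2.03},
    {"tx":2.94,"ty":-2.03},
    {"tx":2.94,"ty":-2.03},
  ],
)

```text
schema error: expected keys claw, tx, ty, tz, twist
```

```bash
python3 - <<'E'
from h import *
state();plan([(.518,.09,.26),(.518,.09,.187)],.63)
a=snap("scene","s1");crop(a,(190,120,330,240),5.5,"s1c")
E
```

```text
t 0.1 pos [ 0.2829 -0.5846  0.1958] psi 0.45069951160934074 F [ 0.0078 -0.6972  0.1016] open 0.9999850102623905 j7 -0.05631570319549733 j [ 1.077   0.4683 -0.0116  1.6035  0.006   1.0714]
twist -0.17930048839065926
to (0.518, 0.09, 0.26) tx 58.74 ty -40.66 tz -6.42 len 71.7
to (0.518, 0.09, 0.187) tx 0.00 ty 0.00 tz 7.30 len 7.3
```

View pics/s1c.png

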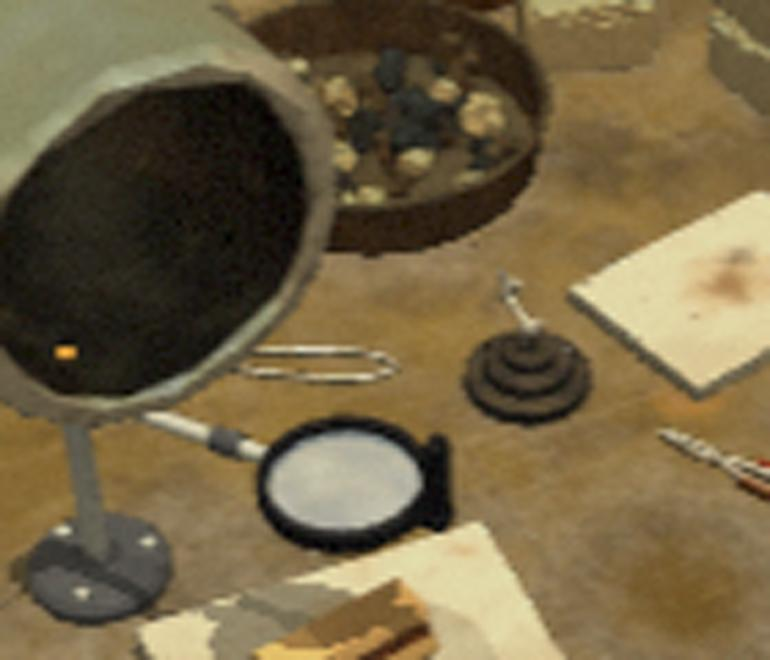

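>>> play_rows(
  moves=[
    {"tx":0,"ty":0,"tz":-2.6,"claw":0,"twist":0},
    {"tx":0,"ty":0,"tz":-2.6,"claw":0,"twist":0},
    {"tx":0,"ty":0,"tz":-2.6,"claw":0,"twist":-0.09},
    {"tx":0,"ty":0,"tz":-2.6,"claw":0,"twist":-0.09},
  ],
  grip_force=25,
)

```text
clock: 0.48
position: [0.283, -0.5847, 0.3014]
tcp_rot: [-2.984, -0.981, 0.001]
wrist_force: [0.1, -0.0, 0.9]
opening: 0.997
```

>>> play_rows(
  moves=[
    {"tx":1.5,"ty":-1.04,"tz":0,"claw":0,"twist":0},
    {"tx":2.94,"ty":-2.03,"tz":0,"claw":0,"twist":0},
    {"tx":2.94,"ty":-2.03,"tz":0,"claw":0,"twist":0},
    {"tx":2.94,"ty":-2.03,"tz":0,"claw":0,"twist":0},
    {"tx":2.94,"ty":-2.03,"tz":0,"claw":0,"twist":0},
    {"tx":2.94,"ty":-2.03,"tz":0,"claw":0,"twist":0},
    {"tx":2.94,"ty":-2.03,"tz":0,"claw":0,"twist":0},
    {"tx":2.94,"ty":-2.03,"tz":0,"claw":0,"twist":0},
    {"tx":2.94,"ty":-2.03,"tz":0,"claw":0,"twist":0},
    {"tx":2.94,"ty":-2.03,"tz":0,"claw":0,"twist":0},
    {"tx":2.94,"ty":-2.03,"tz":0,"claw":0,"twist":0},
    {"tx":2.94,"ty":-2.03,"tz":0,"claw":0,"twist":0},
    {"tx":2.94,"ty":-2.03,"tz":0,"claw":0,"twist":0},
    {"tx":2.94,"ty":-2.03,"tz":0,"claw":0,"twist":0},
    {"tx":2.94,"ty":-2.03,"tz":0,"claw":0,"twist":0},
    {"tx":2.94,"ty":-2.03,"tz":0,"claw":0,"twist":0},
    {"tx":2.94,"ty":-2.03,"tz":0,"claw":0,"twist":0},
    {"tx":2.94,"ty":-2.03,"tz":0,"claw":0,"twist":0},
    {"tx":2.94,"ty":-2.03,"tz":0,"claw":0,"twist":0},
  ],
)

```text
clock: 2.07
position: [0.5011, 0.0409, 0.3007]
tcp_rot: [2.986, 0.974, -0.0]
wrist_force: [0.8, -1.4, 0.1]
opening: 0.997
```

```bash
python3 - <<'E'
from h import *
state();plan([(.518,.09,.30),(.518,.09,.187)],.63)
a=snap("scene","s1");crop(a,(190,80,330,240),4.5,"s1c")
E
```

```text
t 2.0667 pos [0.5011 0.0409 0.3007] psi 0.6304851288640645 F [ 0.7763 -1.3705  0.0996] open 0.9965518011302086 j7 -1.1730270699420813 j [ 0.3412  0.1662 -0.5465  1.7994  0.0927  1.2014]
twist 0.00048512886406448796
to (0.518, 0.09, 0.3) tx 4.26 ty -2.97 tz 0.07 len 5.2
to (0.518, 0.09, 0.187) tx 0.00 ty 0.00 tz 11.30 len 11.3
```

View pics/s1c.png

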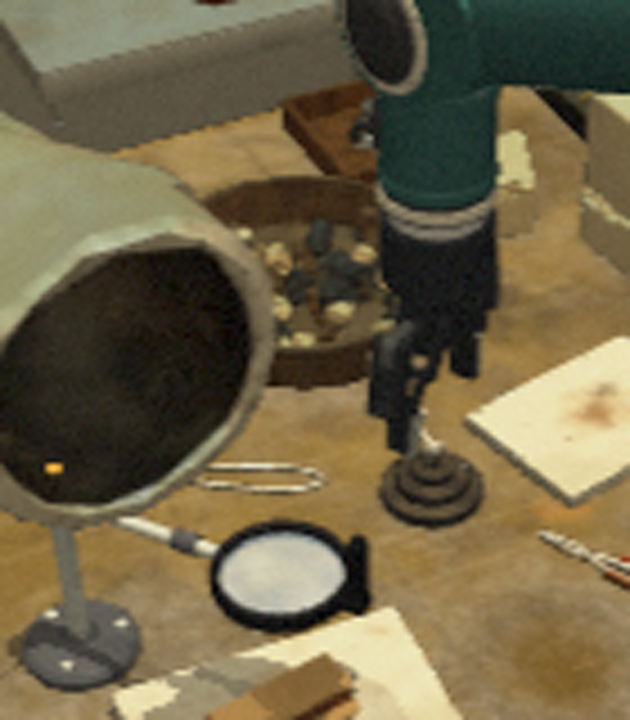

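>>> play_rows(
  moves=[
    {"tx":2.13,"ty":-1.49,"tz":0,"claw":0,"twist":0},
    {"tx":2.13,"ty":-1.49,"tz":0,"claw":0,"twist":0},
    {"tx":0,"ty":0,"tz":2.5,"claw":0.3,"twist":0},
    {"tx":0,"ty":0,"tz":2.3,"claw":0.3,"twist":0},
    {"tx":0,"ty":0,"tz":0,"claw":0.3,"twist":0},
  ],
)

```text
clock: 2.53
position: [0.5149, 0.0879, 0.2484]
tcp_rot: [-2.985, -0.976, 0.013]
wrist_force: [-0.7, -1.3, -1.0]
opening: 0.7
```

```bash
python3 - <<'E'
from h import *
s=state();plan([(.518,.09,.187)],.63)
a=snap("scene","s2");crop(a,(200,120,320,240),5,"s2c")
b=snap("top","t2");crop(b,(210,160,310,260),6,"t2c")
E
```

```text
t 2.5333 pos [0.5149 0.0879 0.2484] psi 0.6318225333898033 F [-0.6804 -1.2674 -1.0241] open 0.6998216614182692 j7 -1.3110542839416253 j [ 0.2497  0.2615 -0.5677  1.8195  0.154   1.113 ]
twist 0.0018225333898033158
to (0.518, 0.09, 0.187) tx 0.37 ty 0.01 tz 6.14 len 6.1
```

View pics/s2c.png

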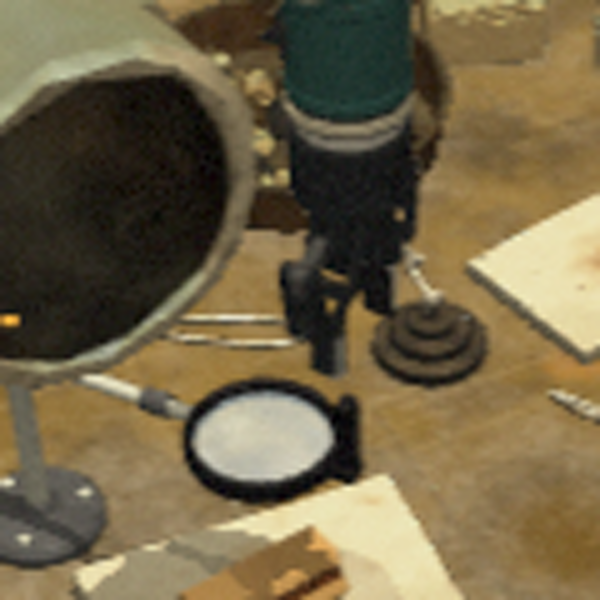

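View pics/t2c.png

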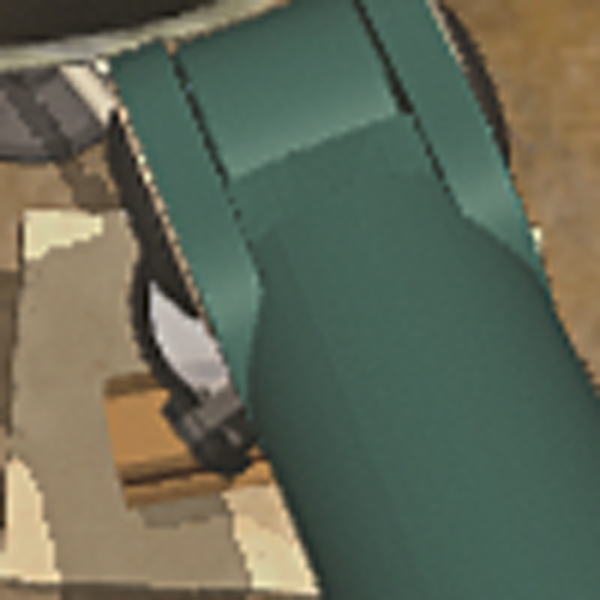

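```bash
python3 - <<'E'
from h import *
s=robot.sense();p=s['position'];_,R=psi()
for k in(-.03,0,.03): print(k,(proj("scene",p+R[:,1]*k)[0]-[200,120])*5,(proj("top",p+R[:,1]*k)[0]-[210,160])*6)
print("knob",(proj("scene",[[.518,.09,.233],[.518,.09,.175]])-[200,120])*5)
E
```

```text
-0.03 [329.1449 406.0806] [289.0998 439.2639]
0 [351.7214 377.4877] [351.0089 393.8927]
0.03 [373.6982 349.6542] [412.5183 348.8143]
knob [[349.1843 399.9542]
 [350.5931 463.7807]]
```

>>> play_rows(
  moves=[
    {"tx":0.35,"ty":0,"tz":2.1,"claw":0.3,"twist":0},
    {"tx":0,"ty":0,"tz":2.0,"claw":0.3,"twist":0},
    {"tx":0,"ty":0,"tz":2.0,"claw":0.4,"twist":0},
    {"tx":0,"ty":0,"tz":0,"claw":1,"twist":0},
    {"tx":0,"ty":0,"tz":0,"claw":1,"twist":0},
    {"tx":0,"ty":0,"tz":0,"claw":1,"twist":0},
    {"tx":0,"ty":0,"tz":0,"claw":1,"twist":0},
  ],
  grip_force=25,
)

```text
clock: 3.22
position: [0.522, 0.0907, 0.1937]
tcp_rot: [2.986, 0.973, 0.005]
wrist_force: [-0.2, -0.7, 2.1]
opening: 0.149
```

```bash
python3 - <<'E'
from h import *
s=state()
p=s['position'][:2];H=np.array([.735,.248]);d=H-p;print(np.linalg.norm(d),np.arctan2(d[1],d[0]))
a=snap("scene","s3");crop(a,(200,120,320,240),5,"s3c")
E
```

```text
t 3.2167 pos [0.522  0.0907 0.1937] psi 0.6302803388863939 F [-0.2096 -0.7189  2.0944] open 0.14916027845378044 j7 -1.3577469319966606 j [ 0.225   0.3274 -0.5542  1.8736  0.2045  0.9933]
0.26480465487900207 0.6361826724040163
```

View pics/s3c.png

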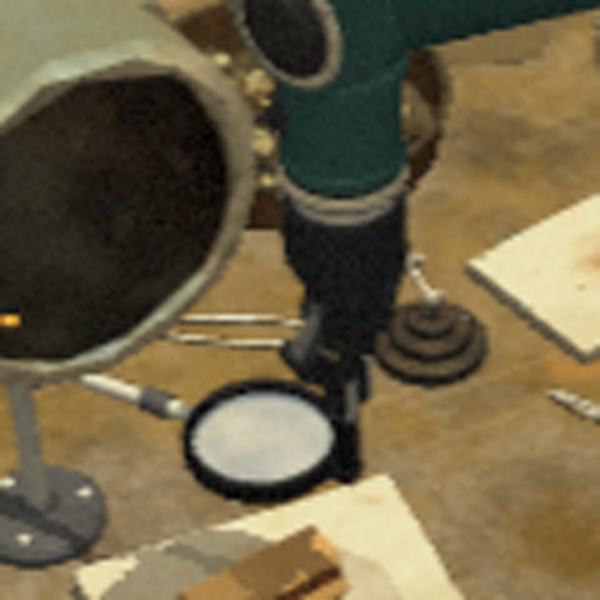

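>>> play_rows(
  moves=[
    {"tx":0.02,"ty":0.95,"tz":0,"claw":1,"twist":-0.036},
    {"tx":0.07,"ty":1.91,"tz":0,"claw":1,"twist":-0.072},
    {"tx":0.07,"ty":1.91,"tz":0,"claw":1,"twist":-0.072},
    {"tx":0.07,"ty":1.91,"tz":0,"claw":1,"twist":-0.072},
  ],
)

```text
clock: 3.6
position: [0.5689, 0.0433, 0.1938]
tcp_rot: [2.837, 1.348, 0.009]
wrist_force: [2.7, 5.6, 0.6]
opening: 0.152
```

```bash
python3 - <<'E'
from h import *
s=state()
p=s['position'][:2];H=np.array([.735,.248]);d=H-p;print(np.linalg.norm(d),np.arctan2(d[1],d[0]))
a=snap("scene","s4");crop(a,(200,120,320,240),5,"s4c")
E
```

```text
t 3.6 pos [0.5689 0.0433 0.1938] psi 0.8870746648048261 F [2.7287 5.6429 0.6154] open 0.15153573280951127 j7 -1.0298203438356766 j [ 0.3156  0.402  -0.5693  1.7802  0.2481  1.0256]
0.26364130396151486 0.8889970582043392
```

View pics/s4c.png

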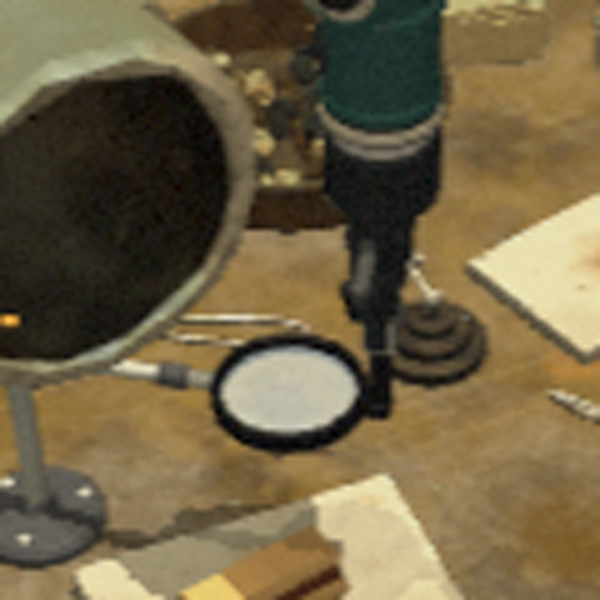

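>>> play_rows(
  moves=[
    {"tx":0.04,"ty":1.91,"tz":0,"claw":1,"twist":-0.072},
    {"tx":0.04,"ty":1.91,"tz":0,"claw":1,"twist":-0.072},
    {"tx":0.05,"ty":1.91,"tz":0,"claw":1,"twist":-0.072},
    {"tx":0.05,"ty":1.91,"tz":0,"claw":1,"twist":-0.072},
    {"tx":0.06,"ty":1.91,"tz":0,"claw":1,"twist":-0.072},
    {"tx":0.06,"ty":1.91,"tz":0,"claw":1,"twist":-0.072},
    {"tx":0.06,"ty":1.91,"tz":0,"claw":1,"twist":-0.072},
    {"tx":0.04,"ty":1.4,"tz":0,"claw":1,"twist":-0.05},
    {"tx":0,"ty":0,"tz":0,"claw":1,"twist":0},
  ],
)

```text
clock: 4.4
position: [0.7035, -0.0116, 0.1937]
tcp_rot: [-2.359, -2.071, -0.016]
wrist_force: [0.4, 7.4, 3.2]
opening: 0.151
```

```bash
python3 - <<'E'
from h import *
s=state()
p=s['position'][:2];H=np.array([.735,.248]);d=H-p;print(np.linalg.norm(d),np.arctan2(d[1],d[0]))
a=snap("scene","s5");crop(a,(190,100,330,260),4.5,"s5c")
E
```

```text
t 4.4 pos [ 0.7035 -0.0116  0.1937] psi 1.4407484660484233 F [0.3625 7.437  3.2074] open 0.15068377858481355 j7 -0.42959674542098836 j [ 0.3695  0.6486 -0.6212  1.4323  0.3826  1.1766]
0.2615493311421386 1.4499293762350933
```

View pics/s5c.png

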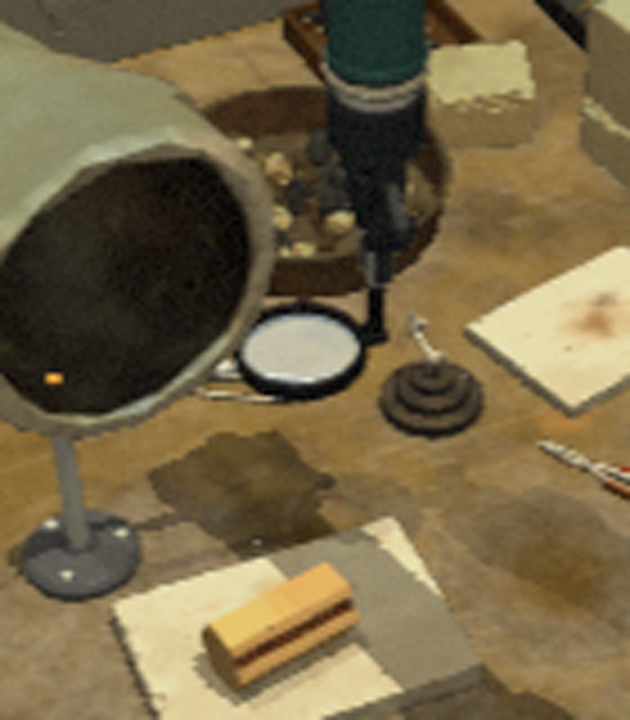

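>>> play_rows(
  moves=[
    {"tx":0,"ty":0,"tz":0,"claw":0.4,"twist":0},
    {"tx":0,"ty":0,"tz":0,"claw":0.4,"twist":0},
    {"tx":0,"ty":0,"tz":0,"claw":0.4,"twist":0},
    {"tx":0,"ty":0,"tz":-2,"claw":0.4,"twist":0},
    {"tx":0,"ty":0,"tz":-2.5,"claw":0.4,"twist":0},
    {"tx":0,"ty":0,"tz":-2.5,"claw":0.4,"twist":0},
  ],
)

```text
clock: 4.95
position: [0.6991, -0.0181, 0.262]
tcp_rot: [-2.366, -2.066, 0.003]
wrist_force: [0.8, -0.1, -0.6]
opening: 0.602
```

```bash
python3 - <<'E'
from h import *
from scipy.optimize import least_squares
P=np.array([[.522,.0907],[.5689,.0433],[.7035,-.0116]])
f=least_squares(lambda h:np.linalg.norm(P-h,axis=1)-.265,[.735,.248]);print(f.x,f.fun)
a=cv2.imread("pics/s5_full.png");crop(a,(225,215,285,265),12,"blk5")
state();x,y,w=.5406,.1531,.165
u=np.array([np.cos(w),np.sin(w)])
c=np.array([x,y])
print(c-u*.07)
plan([(*(c-u*.09-[.03,.02]),.26),(*(c-u*.075),.14)],w)
E
```

```text
[0.7324 0.2518] [ 0. -0.  0.]
t 4.95 pos [ 0.6991 -0.0181  0.262 ] psi 1.4355750512529215 F [ 0.8056 -0.1136 -0.5915] open 0.6022790448051483 j7 -0.40374599923638216 j [ 0.378   0.5937 -0.6354  1.3607  0.3521  1.302 ]
[0.4716 0.1416]
twist 1.2705750512529215
to (np.float64(0.4218223480188287), np.float64(0.11831729021085673), 0.26) tx -25.11 ty -18.01 tz 0.20 len 30.9
to (np.float64(0.4666186233490239), np.float64(0.14078107517571395), 0.14) tx 4.79 ty -1.48 tz 12.00 len 13.0
```

View pics/blk5.png

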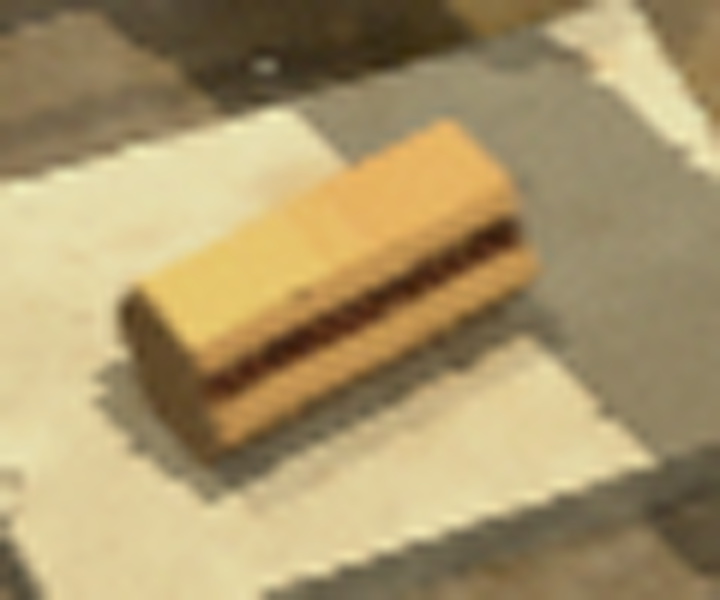

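>>> play_rows(
  moves=[
    {"tx":0.5,"ty":-1.5,"tz":-0.5,"claw":0.4,"twist":0},
    {"tx":0.97,"ty":-2.9,"tz":0,"claw":0.4,"twist":0},
    {"tx":0.97,"ty":-2.9,"tz":0,"claw":0.4,"twist":0},
    {"tx":0.97,"ty":-2.9,"tz":0,"claw":0.4,"twist":0},
    {"tx":0.97,"ty":-2.9,"tz":0,"claw":0.4,"twist":0},
    {"tx":0.97,"ty":-2.9,"tz":0,"claw":0.4,"twist":0},
    {"tx":0.97,"ty":-2.9,"tz":0,"claw":0.4,"twist":0},
    {"tx":0.97,"ty":-2.9,"tz":0,"claw":0.4,"twist":0},
    {"tx":0.97,"ty":-2.9,"tz":0,"claw":0.4,"twist":0},
    {"tx":0.97,"ty":-2.9,"tz":0,"claw":0.4,"twist":0},
    {"tx":0.5,"ty":-1.5,"tz":0,"claw":0.4,"twist":0},
  ],
)

```text
clock: 5.87
position: [0.4214, 0.1192, 0.2668]
tcp_rot: [2.363, 2.068, -0.002]
wrist_force: [0.4, 0.9, 0.9]
opening: 0.603
```

>>> play_rows(
  moves=[
    {"tx":0,"ty":0,"tz":1,"claw":0.4,"twist":0.106},
    {"tx":0,"ty":0,"tz":1,"claw":0.4,"twist":0.106},
    {"tx":0,"ty":0,"tz":1,"claw":0.4,"twist":0.106},
    {"tx":0,"ty":0,"tz":1,"claw":0.4,"twist":0.106},
    {"tx":0,"ty":0,"tz":1,"claw":0.4,"twist":0.106},
    {"tx":0,"ty":0,"tz":1,"claw":0.4,"twist":0.106},
    {"tx":0,"ty":0,"tz":1,"claw":0.4,"twist":0.106},
    {"tx":0,"ty":0,"tz":1,"claw":0.4,"twist":0.106},
    {"tx":0,"ty":0,"tz":1,"claw":0.4,"twist":0.106},
    {"tx":0,"ty":0,"tz":1,"claw":0.4,"twist":0.106},
    {"tx":0,"ty":0,"tz":1,"claw":0.4,"twist":0.106},
    {"tx":0,"ty":0,"tz":1,"claw":0.4,"twist":0.106},
    {"tx":0,"ty":0,"tz":0,"claw":0.4,"twist":0},
  ],
)

```text
clock: 6.95
position: [0.4233, 0.1173, 0.1455]
tcp_rot: [3.13, 0.253, -0.004]
wrist_force: [1.2, 0.2, -0.2]
opening: 0.602
```

```bash
python3 - <<'E'
from h import *
state();x,y,w=.5406,.1531,.165
u=np.array([np.cos(w),np.sin(w)]);c=np.array([x,y])
plan([(*(c-u*.055),.12),(*(c-u*.055),.06)],w)
a=snap("scene","s6");crop(a,(200,160,320,280),5,"s6c")
b=snap("top","t6");crop(b,(200,150,320,270),5,"t6c")
E
```

```text
t 6.95 pos [0.4233 0.1173 0.1455] psi 0.1612622589575268 F [ 1.1505  0.2259 -0.2486] open 0.6022511516439581 j7 -1.9396635031673983 j [ 0.2134  0.2501 -0.6259  2.1106  0.1964  0.8395]
twist -0.0037377410424732083
to (np.float64(0.48634699045595087), np.float64(0.14406612179552356), 0.12) tx 6.66 ty -1.61 tz 2.55 len 7.3
to (np.float64(0.48634699045595087), np.float64(0.14406612179552356), 0.06) tx 0.00 ty 0.00 tz 6.00 len 6.0
```

View pics/s6c.png

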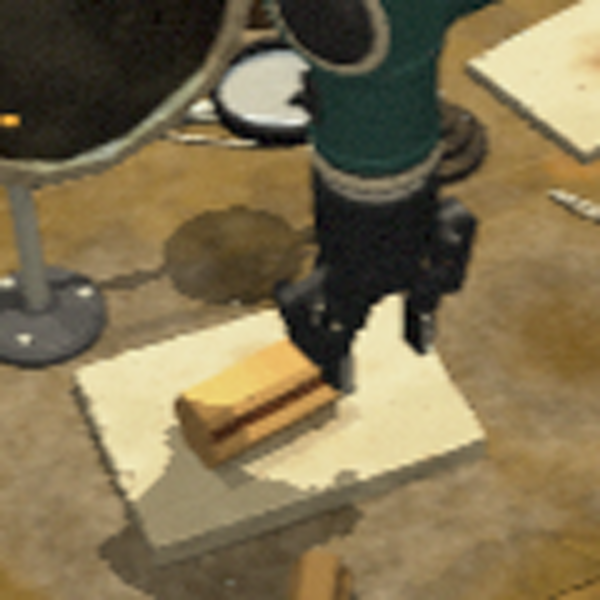

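View pics/t6c.png

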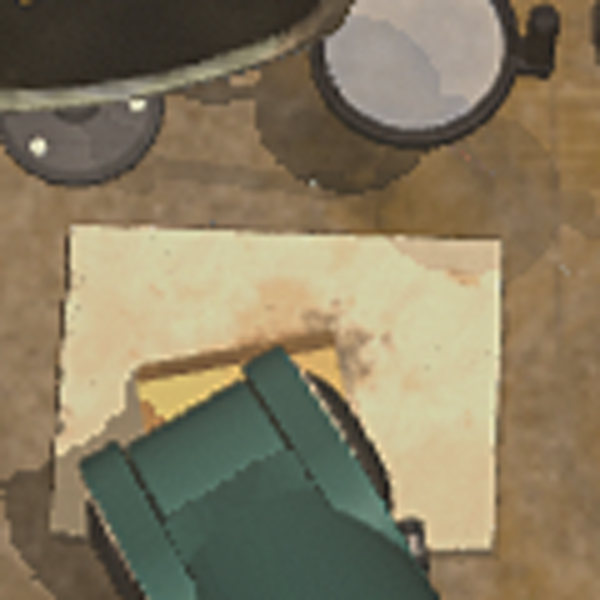

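>>> play_rows(
  moves=[
    {"tx":2.2,"ty":-0.54,"tz":0.5,"claw":0.4,"twist":0},
    {"tx":2.2,"ty":-0.54,"tz":1,"claw":0.4,"twist":0},
    {"tx":2.2,"ty":-0.54,"tz":1,"claw":0.4,"twist":0},
    {"tx":0,"ty":0,"tz":2,"claw":0.4,"twist":0},
    {"tx":0,"ty":0,"tz":2,"claw":0.4,"twist":0},
    {"tx":0,"ty":0,"tz":2,"claw":0.4,"twist":0},
    {"tx":0,"ty":0,"tz":0,"claw":0.4,"twist":0},
  ],
)

```text
clock: 7.63
position: [0.4851, 0.1441, 0.0593]
tcp_rot: [3.13, 0.261, -0.008]
wrist_force: [0.5, -0.8, 0.2]
opening: 0.601
```

```bash
python3 - <<'E'
from h import *
s=state();x,y,w=.5406,.1531,.165
u=np.array([np.cos(w),np.sin(w)]);c=np.array([x,y]);print("along u rel centre",(s['position'][:2]-c)@u, "along a",(s['position'][:2]-c)@[-u[1],u[0]])
a=snap("scene","s7");crop(a,(220,180,300,260),8,"s7c")
_,R=psi()
for k in (-.04,-.0255,.0255,.04): print((proj("scene",s['position']+R[:,1]*k+R[:,0]*.011)[0]-[220,180])*8)
E
```

```text
t 7.6333 pos [0.4851 0.1441 0.0593] psi 0.1664869568669843 F [ 0.5251 -0.7965  0.2468] open 0.6007264427408392 j7 -2.088631945908986 j [ 0.0796  0.4957 -0.5319  2.0231  0.3724  0.7226]
along u rel centre -0.05627475886250424 along a 0.0002037078000975677
[231.5332 569.1364]
[260.0919 553.7925]
[358.7589 500.7811]
[386.3159 485.9754]
```

View pics/s7c.png

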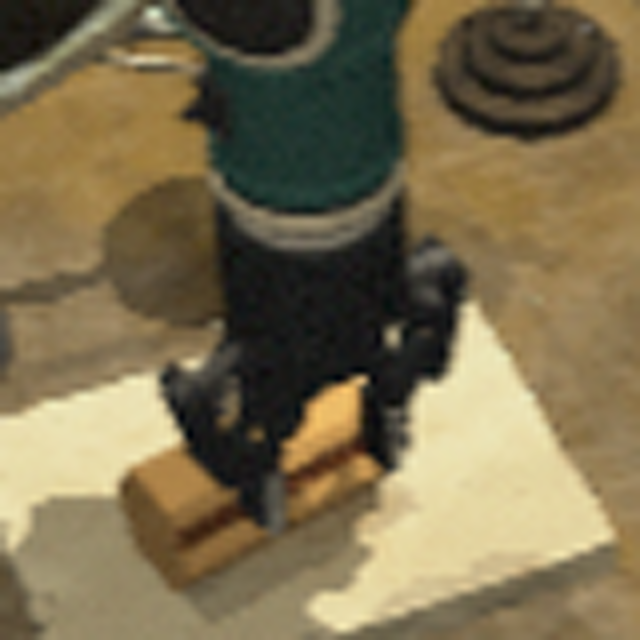

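```bash
python3 - <<'E'
from h import *
s=robot.sense();_,R=psi()
for z in (0,.008,.016):
  for X in (-.011,.011):
    print(z,X,[((proj("scene",s['position']+R[:,1]*k+R[:,0]*X-R[:,2]*z)[0]-[220,180])*8).round() for k in (-.04,-.0255,.0255,.04)])
a=cv2.imread("pics/s7_full.png");crop(a,(235,215,280,255),16,"s7d")
E
```

```text
0 -0.011 [array([258., 598.]), array([286., 582.]), array([386., 528.]), array([413., 513.])]
0 0.011 [array([229., 566.]), array([258., 550.]), array([356., 497.]), array([384., 482.])]
0.008 -0.011 [array([257., 586.]), array([286., 570.]), array([385., 516.]), array([413., 501.])]
0.008 0.011 [array([228., 553.]), array([257., 538.]), array([356., 485.]), array([384., 470.])]
0.016 -0.011 [array([256., 573.]), array([285., 558.]), array([385., 504.]), array([413., 489.])]
0.016 0.011 [array([227., 541.]), array([256., 525.]), array([356., 472.]), array([383., 458.])]
```

View pics/s7d.png

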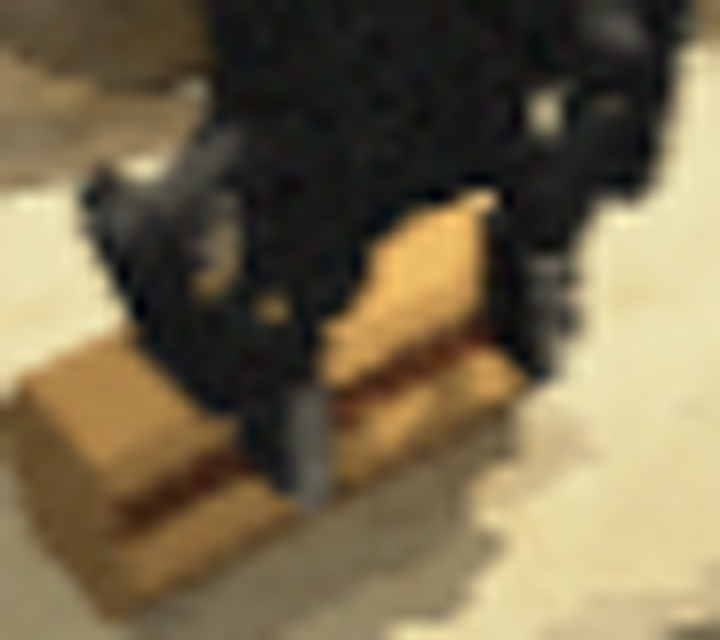

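```bash
python3 - <<'E'
from h import *
for z in (.1937,.2037,.2137,.233,.175): print(z,((proj("scene",[.522,.0907,z])[0]-[255,180])*16).round())
a=cv2.imread("pics/s3_full.png");crop(a,(255,180,285,220),16,"s3d")
a=cv2.imread("pics/s5_full.png");crop(a,(255,150,295,190),16,"s5d")
for z in (.1937,.2037,.2137,.233,.175): print(z,((proj("scene",[.7035,-.0116,z])[0]-[255,150])*16).round())
E
```

```text
0.1937 [229. 448.]
0.2037 [228. 413.]
0.2137 [227. 378.]
0.233 [226. 309.]
0.175 [231. 513.]
0.1937 [292. 289.]
0.2037 [291. 254.]
0.2137 [291. 219.]
0.233 [290. 151.]
0.175 [293. 353.]
```

View pics/s3d.png

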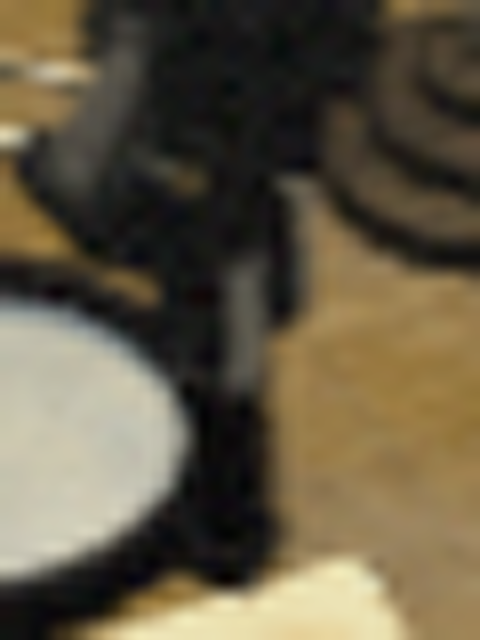

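View pics/s5d.png

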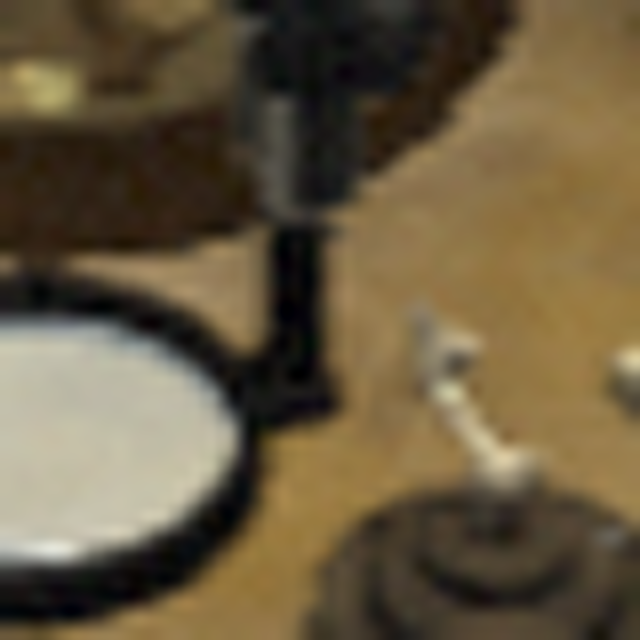

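>>> play_rows(
  moves=[
    {"tx":0,"ty":0,"tz":1.7,"claw":0.4,"twist":0},
    {"tx":0,"ty":0,"tz":1.6,"claw":0.4,"twist":0},
    {"tx":0,"ty":0,"tz":0,"claw":0.4,"twist":0},
  ],
)

```text
clock: 7.93
position: [0.4865, 0.1446, 0.0283]
tcp_rot: [3.13, 0.259, -0.002]
wrist_force: [-0.2, -0.8, -0.6]
opening: 0.599
```

>>> play_rows(
  moves=[
    {"tx":0,"ty":0,"tz":0.4,"claw":0.4,"twist":0},
    {"tx":0,"ty":0,"tz":0,"claw":0.4,"twist":0},
  ],
)

```text
clock: 8.1
position: [0.4876, 0.1453, 0.0258]
tcp_rot: [-3.131, -0.259, -0.003]
wrist_force: [0.5, -0.3, -0.1]
opening: 0.601
```

```bash
python3 - <<'E'
from h import *
s=state()
a=snap("scene","s8");crop(a,(225,205,295,265),11,"s8c")
E
```

```text
t 8.1 pos [0.4876 0.1453 0.0258] psi 0.16506595818968928 F [ 0.5036 -0.3081 -0.1282] open 0.6009065380073274 j7 -2.132672088152025 j [ 0.0458  0.5502 -0.4942  2.0367  0.4217  0.6517]
```

View pics/s8c.png

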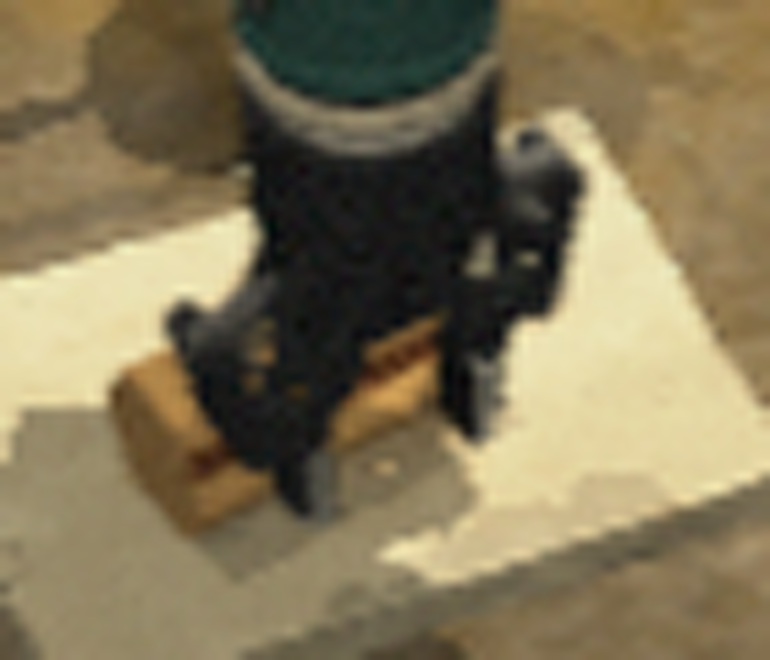

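>>> play_rows(
  moves=[
    {"tx":0,"ty":0,"tz":-1.5,"claw":0.4,"twist":0},
    {"tx":0.4,"ty":0,"tz":0,"claw":0.4,"twist":0},
    {"tx":0.4,"ty":0,"tz":0,"claw":0.4,"twist":0},
    {"tx":0.4,"ty":0,"tz":0,"claw":0.4,"twist":0},
    {"tx":0,"ty":0,"tz":0,"claw":0.4,"twist":0},
  ],
)

```text
clock: 8.57
position: [0.4999, 0.1472, 0.0397]
tcp_rot: [-3.131, -0.258, -0.002]
wrist_force: [0.0, 0.4, -0.0]
opening: 0.596
```

```bash
cat >>h.py <<'E'
def rel():
    s=robot.sense();x,y,w=.5406,.1531,.165
    u=np.array([np.cos(w),np.sin(w)]);d=s['position'][:2]-[x,y];print("rel u %.1f a %.1f z %.1f mm"%(d@u*1e3,d@[-u[1],u[0]]*1e3,s['position'][2]*1e3),"F",s['wrist_force'],"t",s['clock'])
E
python3 - <<'E'
from h import *
rel()
a=snap("scene","s9");crop(a,(225,205,295,265),11,"s9c")
E
```

```text
rel u -41.2 a 0.9 z 39.7 mm F [ 0.0203  0.3941 -0.0394] t 8.5667
```

View pics/s9c.png

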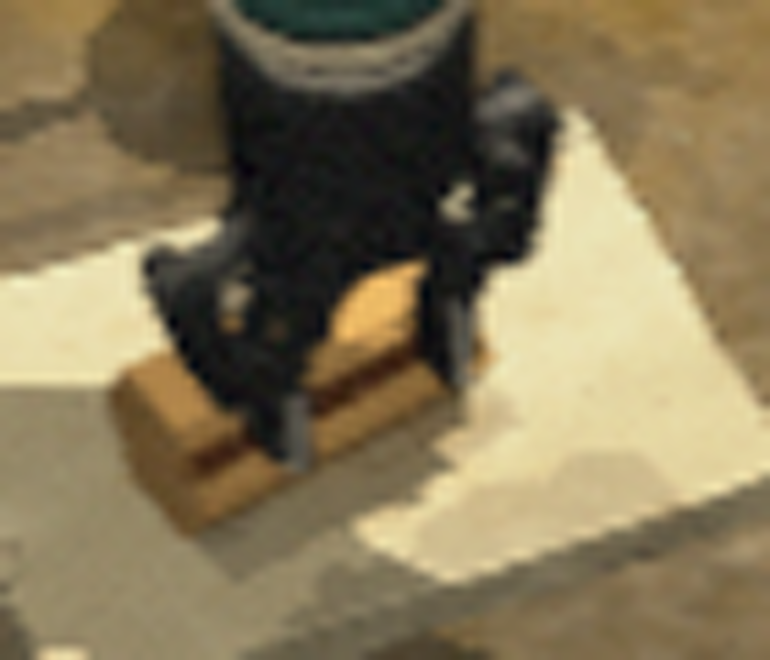

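>>> play_rows(
  moves=[
    {"tx":0.25,"ty":0,"tz":0,"claw":0.4,"twist":0},
    {"tx":0.25,"ty":0,"tz":0,"claw":0.4,"twist":0},
    {"tx":0,"ty":0,"tz":0,"claw":0.4,"twist":0},
  ],
)

```text
clock: 8.87
position: [0.504, 0.1481, 0.0395]
tcp_rot: [-3.131, -0.258, -0.0]
wrist_force: [0.5, -1.3, 0.7]
opening: 0.602
```

>>> play_rows(
  moves=[
    {"tx":0.25,"ty":0,"tz":0,"claw":0.4,"twist":0},
    {"tx":0.25,"ty":0,"tz":0,"claw":0.4,"twist":0},
    {"tx":0,"ty":0,"tz":0,"claw":0.4,"twist":0},
  ],
)

```text
clock: 9.12
position: [0.5091, 0.1489, 0.0397]
tcp_rot: [-3.131, -0.258, -0.001]
wrist_force: [0.7, -0.9, 0.4]
opening: 0.6
```

```bash
python3 - <<'E'
from h import *
rel()
a=snap("scene","s10");crop(a,(225,205,295,265),11,"s10c")
E
```

```text
rel u -31.7 a 1.0 z 39.7 mm F [ 0.7405 -0.8739  0.4213] t 9.1167
```

View pics/s10c.png

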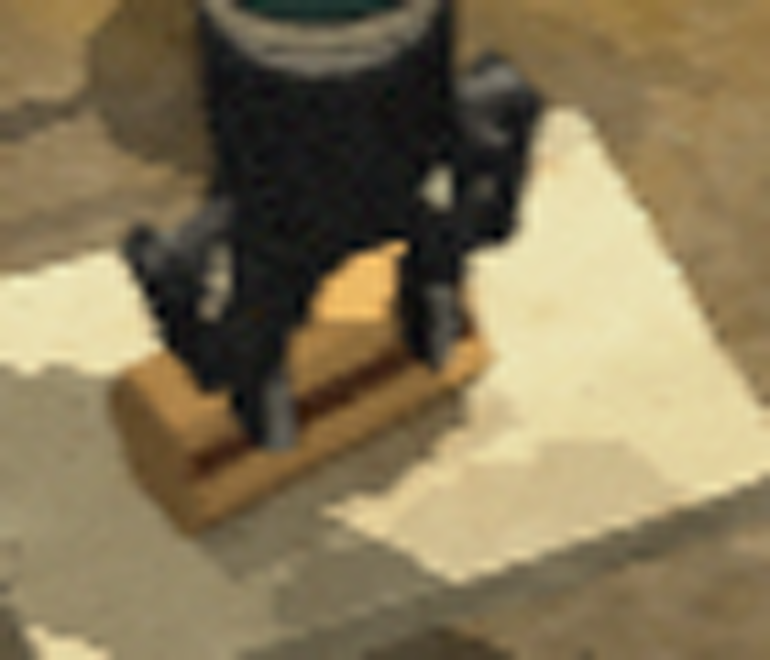

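>>> play_rows(
  moves=[
    {"tx":0.25,"ty":0,"tz":0,"claw":0.4,"twist":0},
    {"tx":0.25,"ty":0,"tz":0,"claw":0.4,"twist":0},
    {"tx":0,"ty":0,"tz":0,"claw":0.4,"twist":0},
  ],
)

```text
clock: 9.42
position: [0.5141, 0.1497, 0.0397]
tcp_rot: [-3.131, -0.258, -0.001]
wrist_force: [0.7, -0.3, 0.3]
opening: 0.599
```

```bash
python3 - <<'E'
from h import *
rel()
a=snap("scene","s11");crop(a,(225,205,295,265),11,"s11c")
E
```

```text
rel u -26.7 a 1.0 z 39.7 mm F [ 0.6621 -0.2666  0.3476] t 9.4167
```

View pics/s11c.png

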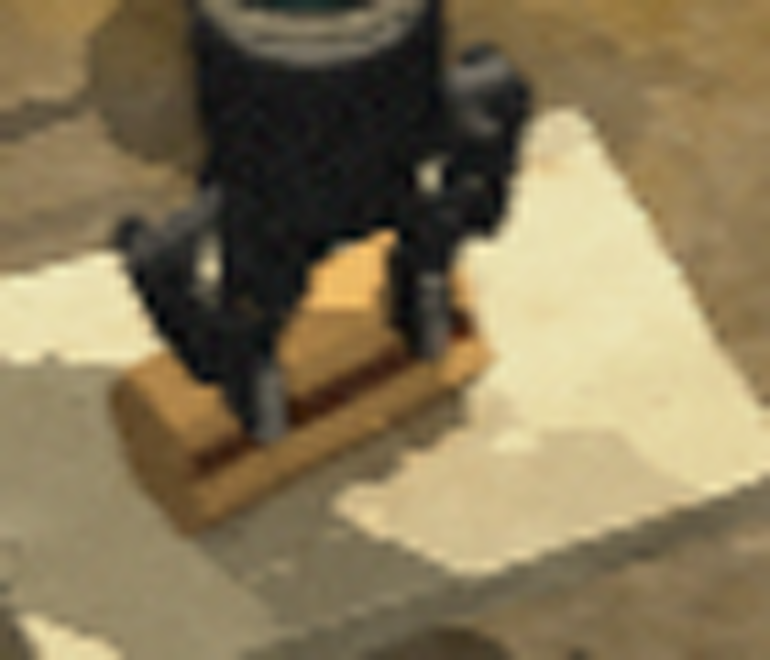

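>>> play_rows(
  moves=[
    {"tx":0.25,"ty":0,"tz":0,"claw":0.4,"twist":0},
    {"tx":0.25,"ty":0,"tz":0,"claw":0.4,"twist":0},
    {"tx":0,"ty":0,"tz":0,"claw":0.4,"twist":0},
  ],
)

```text
clock: 9.72
position: [0.519, 0.1505, 0.0397]
tcp_rot: [-3.131, -0.258, -0.001]
wrist_force: [0.4, -0.1, 0.6]
opening: 0.599
```

```bash
python3 - <<'E'
from h import *
rel()
a=snap("scene","s12");crop(a,(225,205,295,265),11,"s12c")
E
```

```text
rel u -21.7 a 1.0 z 39.7 mm F [ 0.3598 -0.1494  0.5752] t 9.7167
```

View pics/s12c.png

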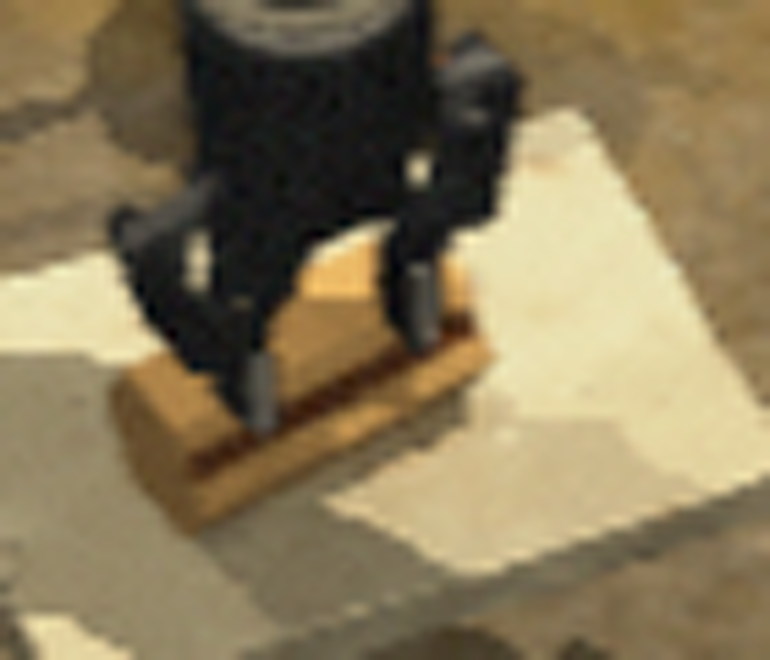

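```bash
python3 - <<'E'
from h import *
s=robot.sense();_,R=psi();p=s['position']
for z in (.04,.05,.06,.07,.08):
    q=p.copy();q[2]=z
    print(z,[((proj("scene",q+R[:,1]*k+R[:,0]*X)[0]-[225,205])*11).round() for k,X in ((-.0255,-.005),(-.0255,.005),(-.04,.005),(.0255,-.005),(.035,-.005))])
b=snap("top","t12");crop(b,(220,170,300,250),8,"t12c")
E
```

```text
0.04 [array([271., 491.]), array([254., 472.]), array([215., 492.]), array([405., 420.]), array([430., 407.])]
0.05 [array([270., 471.]), array([252., 451.]), array([213., 472.]), array([405., 399.]), array([429., 386.])]
0.06 [array([268., 450.]), array([251., 430.]), array([212., 451.]), array([404., 378.]), array([428., 365.])]
0.07 [array([267., 429.]), array([249., 409.]), array([210., 429.]), array([403., 357.]), array([428., 344.])]
0.08 [array([265., 407.]), array([247., 387.]), array([208., 408.]), array([402., 335.]), array([427., 322.])]
```

View pics/t12c.png

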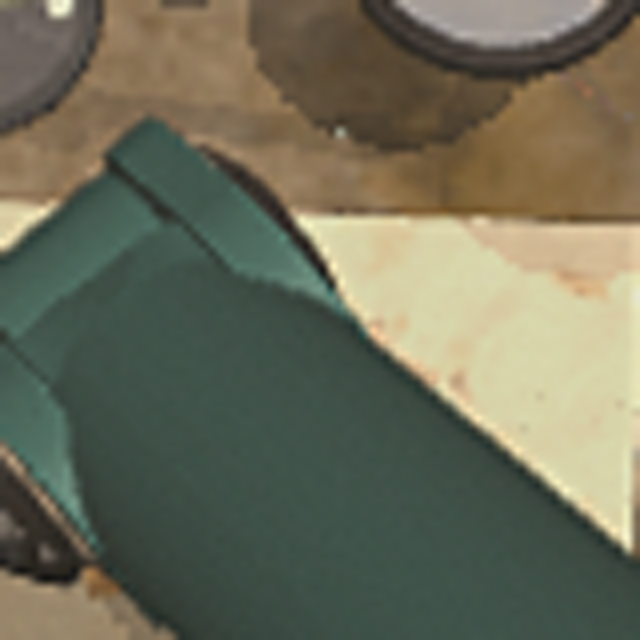

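>>> play_rows(
  moves=[
    {"tx":-0.5,"ty":0,"tz":0,"claw":0.4,"twist":0},
    {"tx":0,"ty":0,"tz":0.6,"claw":0.4,"twist":0},
    {"tx":0.25,"ty":0,"tz":0,"claw":0.4,"twist":0},
    {"tx":0.25,"ty":0,"tz":0,"claw":0.4,"twist":0},
    {"tx":0.2,"ty":0,"tz":0,"claw":0.4,"twist":0},
    {"tx":0,"ty":0,"tz":0,"claw":0.4,"twist":0},
  ],
)

```text
clock: 10.32
position: [0.5205, 0.1508, 0.0338]
tcp_rot: [3.131, 0.258, -0.0]
wrist_force: [-3.0, -1.2, 4.3]
opening: 0.595
```

```bash
python3 - <<'E'
from h import *
rel()
a=snap("scene","s13");crop(a,(225,205,295,265),11,"s13c")
E
```

```text
rel u -20.2 a 1.0 z 33.8 mm F [-2.9759 -1.2443  4.3107] t 10.3167
```

View pics/s13c.png

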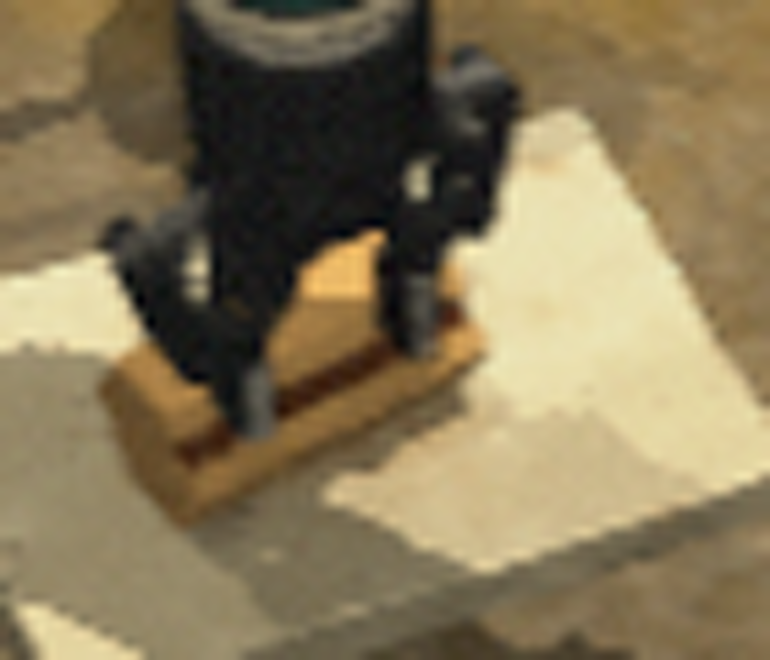

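>>> play_rows(
  moves=[
    {"tx":0.1,"ty":0,"tz":-0.2,"claw":0.4,"twist":0},
    {"tx":0.24,"ty":0,"tz":-0.2,"claw":0.4,"twist":0},
    {"tx":0.24,"ty":0,"tz":-0.2,"claw":0.4,"twist":0},
    {"tx":0.24,"ty":0,"tz":-0.18,"claw":0.4,"twist":0},
    {"tx":0,"ty":0,"tz":0,"claw":0.4,"twist":0},
  ],
)

```text
clock: 10.78
position: [0.5296, 0.1523, 0.042]
tcp_rot: [-3.131, -0.258, -0.003]
wrist_force: [-0.4, -0.2, 0.6]
opening: 0.602
```

```bash
python3 - <<'E'
from h import *
rel()
a=snap("scene","s14");crop(a,(225,205,295,265),11,"s14c")
E
```

```text
rel u -11.0 a 1.0 z 42.0 mm F [-0.4129 -0.188   0.5959] t 10.7833
```

View pics/s14c.png

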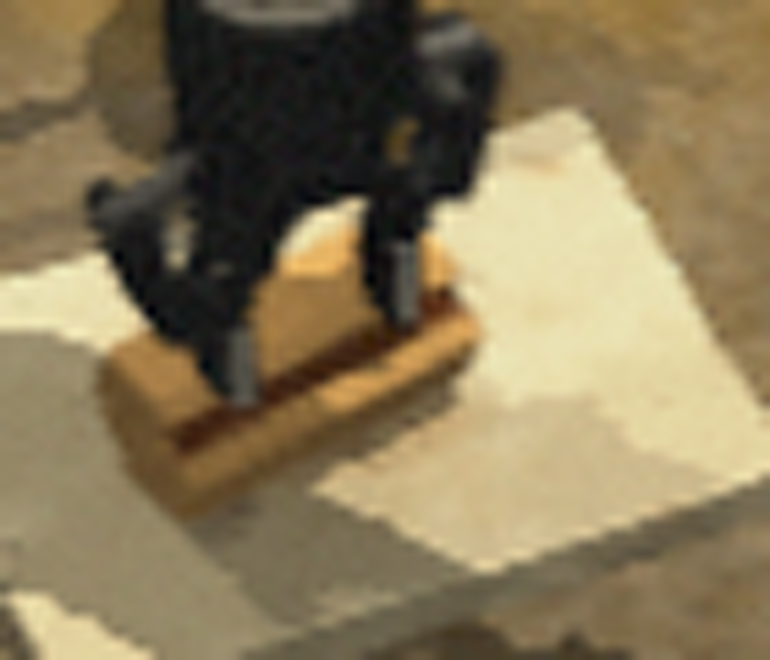

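>>> play_rows(
  moves=[
    {"tx":0.24,"ty":0,"tz":-0.13,"claw":0.4,"twist":0},
    {"tx":0.24,"ty":0,"tz":-0.12,"claw":0.4,"twist":0},
    {"tx":0.24,"ty":0,"tz":-0.1,"claw":0.4,"twist":0},
    {"tx":0.24,"ty":0,"tz":-0.09,"claw":0.4,"twist":0},
    {"tx":0,"ty":0,"tz":0,"claw":0.4,"twist":0},
  ],
)

```text
clock: 11.25
position: [0.5389, 0.1538, 0.0462]
tcp_rot: [-3.131, -0.258, -0.002]
wrist_force: [0.9, -0.5, -0.6]
opening: 0.6
```

```bash
python3 - <<'E'
from h import *
rel()
a=snap("scene","s15");crop(a,(225,205,295,265),11,"s15c")
E
```

```text
rel u -1.5 a 1.0 z 46.2 mm F [ 0.8967 -0.4618 -0.5569] t 11.25
```

View pics/s15c.png

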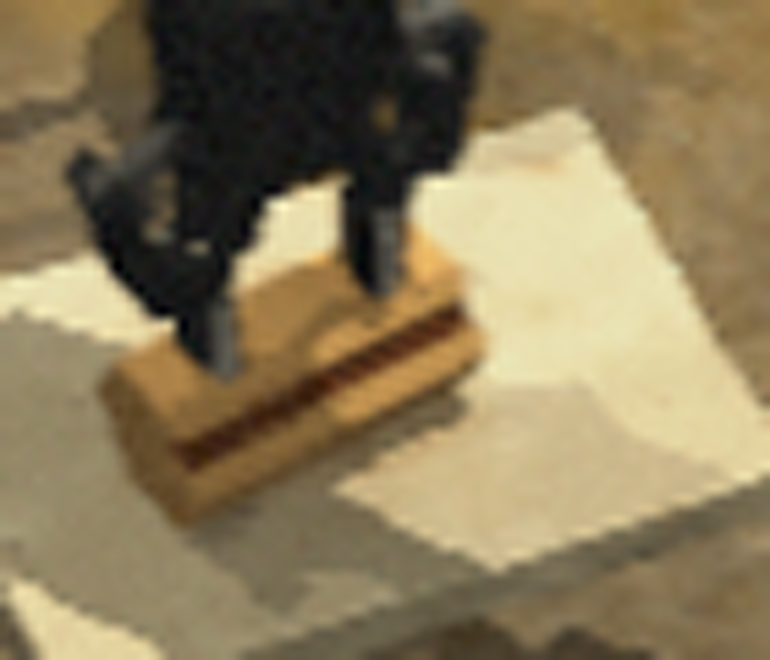

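>>> play_rows(
  moves=[
    {"tx":0,"ty":0,"tz":-1.5,"claw":0.4,"twist":0},
    {"tx":-1.7,"ty":0,"tz":0,"claw":0.4,"twist":0},
    {"tx":-1.7,"ty":0,"tz":0.7,"claw":0.4,"twist":0},
    {"tx":0,"ty":0,"tz":1.0,"claw":0.4,"twist":0},
    {"tx":0,"ty":0,"tz":1.1,"claw":0.4,"twist":0},
    {"tx":0,"ty":0,"tz":0,"claw":0.4,"twist":0},
  ],
)

```text
clock: 11.8
position: [0.5037, 0.1475, 0.0308]
tcp_rot: [3.13, 0.258, -0.004]
wrist_force: [0.6, 0.5, 0.1]
opening: 0.604
```

```bash
python3 - <<'E'
from h import *
rel()
w=.165;u=np.array([np.cos(w),np.sin(w)])
a=snap("scene","s16");
q=np.array([.5406,.1531])+u*.0025
crop(a,(225,205,295,265),11,"s16c",overlay("scene",*q,w)[:2])
E
```

```text
rel u -37.3 a 0.5 z 30.8 mm F [0.6387 0.5485 0.0917] t 11.8
```

View pics/s16c.png

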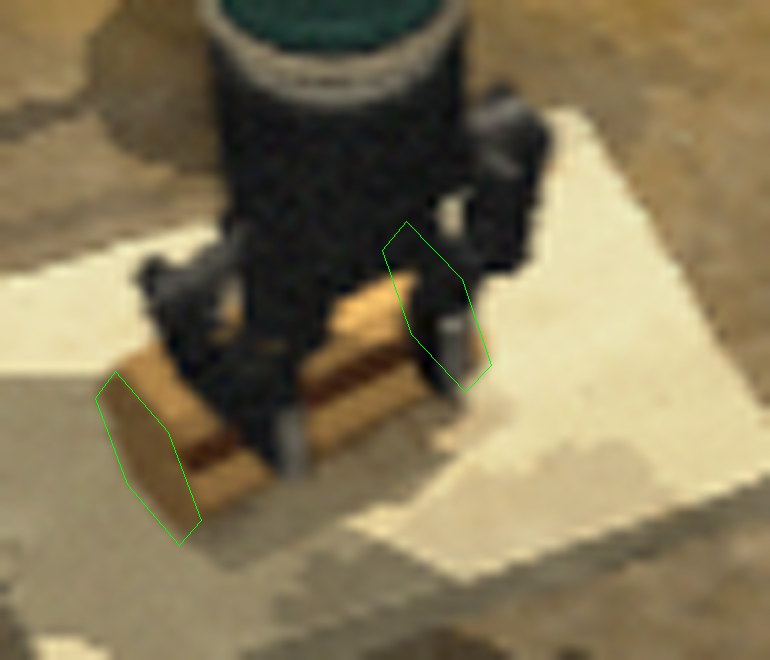

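>>> play_rows(
  moves=[
    {"tx":0.6,"ty":0,"tz":-0.1,"claw":0.4,"twist":0},
    {"tx":0.6,"ty":0,"tz":-0.1,"claw":0.4,"twist":0},
    {"tx":0.25,"ty":0,"tz":0,"claw":0.4,"twist":0},
    {"tx":0.2,"ty":0,"tz":0,"claw":0.4,"twist":0},
    {"tx":0,"ty":0,"tz":0,"claw":0.4,"twist":0},
  ],
)

```text
clock: 12.27
position: [0.5206, 0.151, 0.0355]
tcp_rot: [3.13, 0.258, -0.002]
wrist_force: [-3.9, -0.5, 5.8]
opening: 0.598
```

```bash
python3 - <<'E'
from h import *
rel()
a=snap("scene","s17");
crop(a,(225,205,295,265),11,"s17c")
E
```

```text
rel u -20.1 a 1.2 z 35.5 mm F [-3.9299 -0.4715  5.8427] t 12.2667
```

View pics/s17c.png

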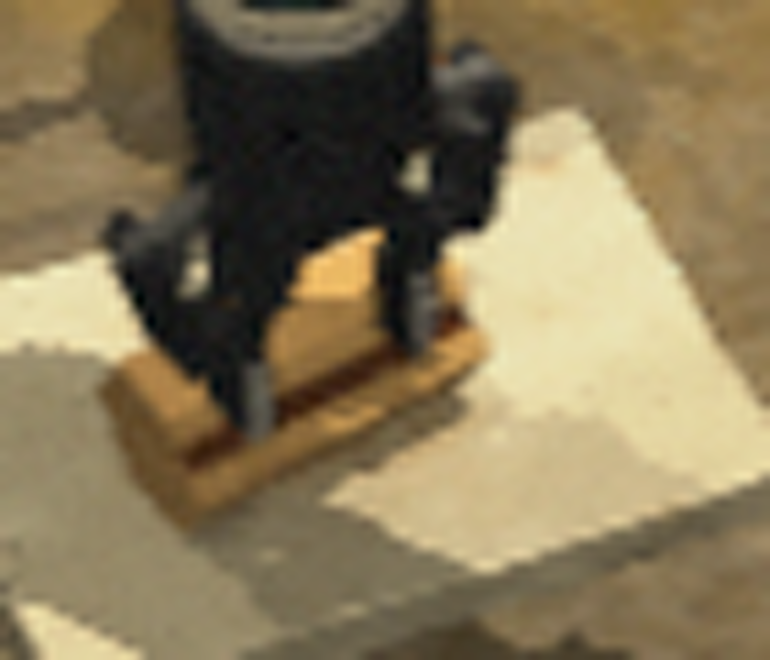

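>>> play_rows(
  moves=[
    {"tx":-0.8,"ty":0,"tz":0,"claw":0.4,"twist":0},
    {"tx":0,"ty":0,"tz":0.5,"claw":0.4,"twist":0},
    {"tx":0,"ty":0,"tz":0,"claw":0.4,"twist":0},
    {"tx":0.25,"ty":0,"tz":0,"claw":0.4,"twist":0},
    {"tx":0.25,"ty":0,"tz":0,"claw":0.4,"twist":0},
    {"tx":0.1,"ty":0,"tz":0,"claw":0.4,"twist":0},
    {"tx":0,"ty":0,"tz":0,"claw":0.4,"twist":0},
  ],
)

```text
clock: 12.9
position: [0.5188, 0.1505, 0.0298]
tcp_rot: [3.131, 0.258, -0.001]
wrist_force: [-1.7, -0.0, 0.7]
opening: 0.595
```

```bash
python3 - <<'E'
from h import *
rel()
E
```

```text
rel u -21.9 a 1.0 z 29.8 mm F [-1.6862 -0.0024  0.7305] t 12.9
```

>>> play_rows(
  moves=[
    {"tx":0.15,"ty":0,"tz":-0.05,"claw":0.4,"twist":0},
    {"tx":0.15,"ty":0,"tz":-0.05,"claw":0.4,"twist":0},
    {"tx":0,"ty":0,"tz":0,"claw":0.4,"twist":0},
  ],
)

```text
clock: 13.15
position: [0.5219, 0.151, 0.0311]
tcp_rot: [3.131, 0.258, 0.0]
wrist_force: [-2.6, 0.3, 3.5]
opening: 0.601
```

```bash
python3 - <<'E'
from h import *
rel()
a=snap("scene","s18");
crop(a,(225,205,295,265),11,"s18c")
E
```

```text
rel u -18.8 a 1.0 z 31.1 mm F [-2.587   0.2504  3.4738] t 13.15
```

View pics/s18c.png

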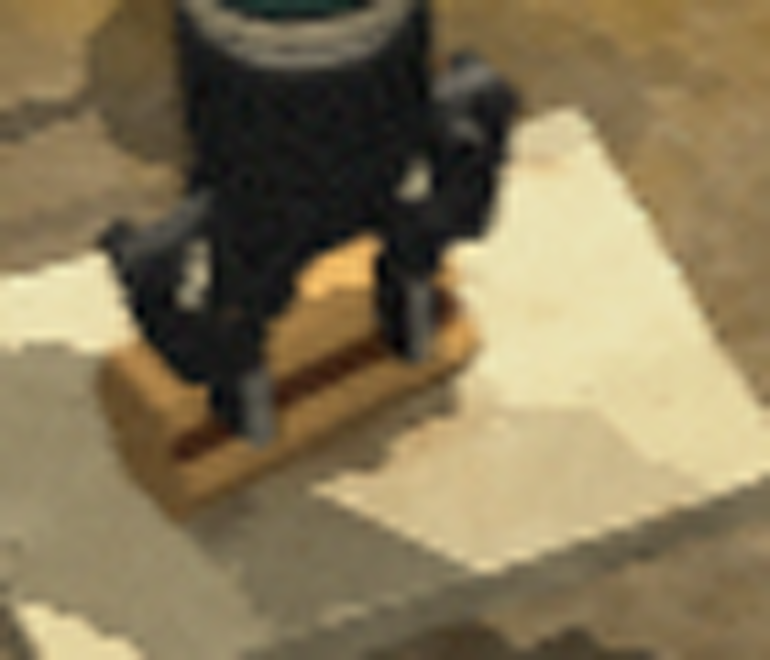

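>>> play_rows(
  moves=[
    {"tx":0.0,"ty":0,"tz":-0.15,"claw":0.4,"twist":0},
    {"tx":0.2,"ty":0,"tz":-0.16,"claw":0.4,"twist":0},
    {"tx":0.2,"ty":0,"tz":-0.16,"claw":0.4,"twist":0},
    {"tx":0.2,"ty":0,"tz":-0.15,"claw":0.4,"twist":0},
    {"tx":0,"ty":0,"tz":0,"claw":0.4,"twist":0},
  ],
)

```text
clock: 13.62
position: [0.5286, 0.1521, 0.0375]
tcp_rot: [-3.131, -0.258, -0.002]
wrist_force: [-0.1, -0.6, -0.1]
opening: 0.599
```

```bash
python3 - <<'E'
from h import *
rel()
a=snap("scene","s19");
crop(a,(225,205,295,265),11,"s19c")
E
```

```text
rel u -12.0 a 1.0 z 37.5 mm F [-0.0874 -0.6009 -0.113 ] t 13.6167
```

View pics/s19c.png

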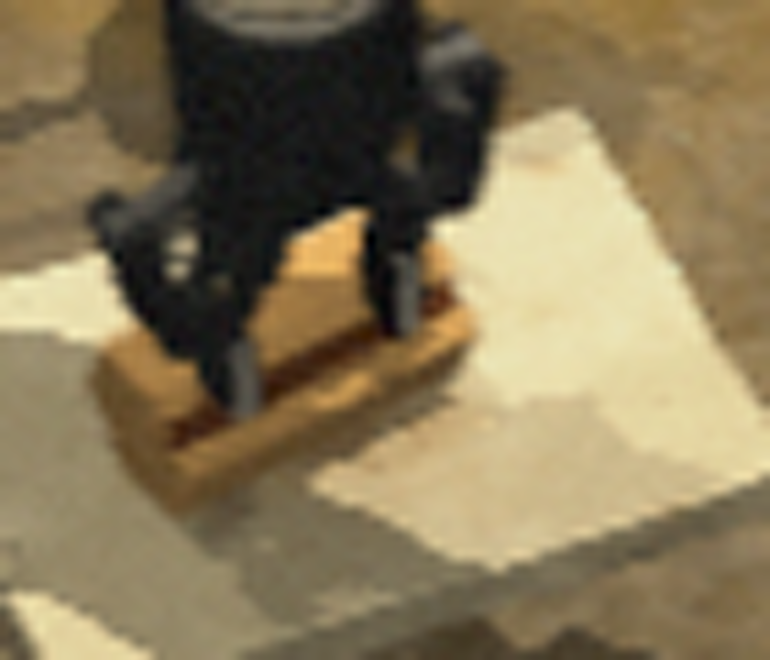

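>>> play_rows(
  moves=[
    {"tx":-0.5,"ty":0,"tz":-0.3,"claw":0.4,"twist":0},
    {"tx":-1.3,"ty":0,"tz":0,"claw":0.4,"twist":0},
    {"tx":-1.3,"ty":0,"tz":0,"claw":0.4,"twist":0},
    {"tx":-0.5,"ty":0,"tz":0.7,"claw":0.4,"twist":0},
    {"tx":0,"ty":0,"tz":0.8,"claw":0.4,"twist":0},
    {"tx":0,"ty":0,"tz":0,"claw":0.4,"twist":0},
  ],
)

```text
clock: 14.17
position: [0.4913, 0.1455, 0.0236]
tcp_rot: [3.13, 0.258, -0.003]
wrist_force: [-0.3, -0.4, -0.6]
opening: 0.599
```

```bash
python3 - <<'E'
from h import *
rel()
w=.165;u=np.array([np.cos(w),np.sin(w)])
a=snap("scene","s20");
q=np.array([.5406,.1531])+u*.010
crop(a,(225,205,295,265),11,"s20c",overlay("scene",*q,w)[:2])
E
```

```text
rel u -49.8 a 0.6 z 23.6 mm F [-0.3479 -0.4258 -0.6155] t 14.1667
```

View pics/s20c.png

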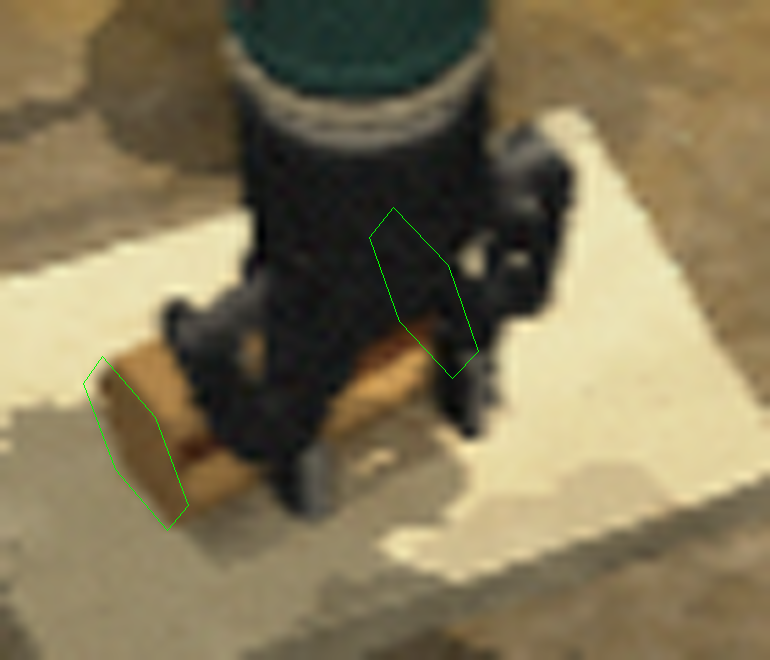

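>>> play_rows(
  moves=[
    {"tx":0.7,"ty":0,"tz":0,"claw":0.4,"twist":0},
    {"tx":0.7,"ty":0,"tz":0,"claw":0.4,"twist":0},
    {"tx":0.5,"ty":0,"tz":0,"claw":0.4,"twist":0},
    {"tx":0,"ty":0,"tz":0,"claw":0.4,"twist":0},
  ],
)

```text
clock: 14.55
position: [0.513, 0.1496, 0.0253]
tcp_rot: [-3.13, -0.257, -0.003]
wrist_force: [-0.2, 0.8, -0.4]
opening: 0.601
```

>>> play_rows(
  moves=[
    {"tx":0.2,"ty":0,"tz":0,"claw":0.4,"twist":0},
    {"tx":0.2,"ty":0,"tz":0,"claw":0.4,"twist":0},
    {"tx":0,"ty":0,"tz":0,"claw":0.4,"twist":0},
  ],
)

```text
clock: 14.8
position: [0.5151, 0.1499, 0.0251]
tcp_rot: [-3.131, -0.258, -0.0]
wrist_force: [0.8, -0.1, 0.1]
opening: 0.601
```

```bash
python3 - <<'E'
from h import *
rel()
a=snap("scene","s21");
crop(a,(225,205,295,265),11,"s21c")
E
```

```text
rel u -25.7 a 1.0 z 25.1 mm F [ 0.7895 -0.0785  0.1043] t 14.8
```

View pics/s21c.png

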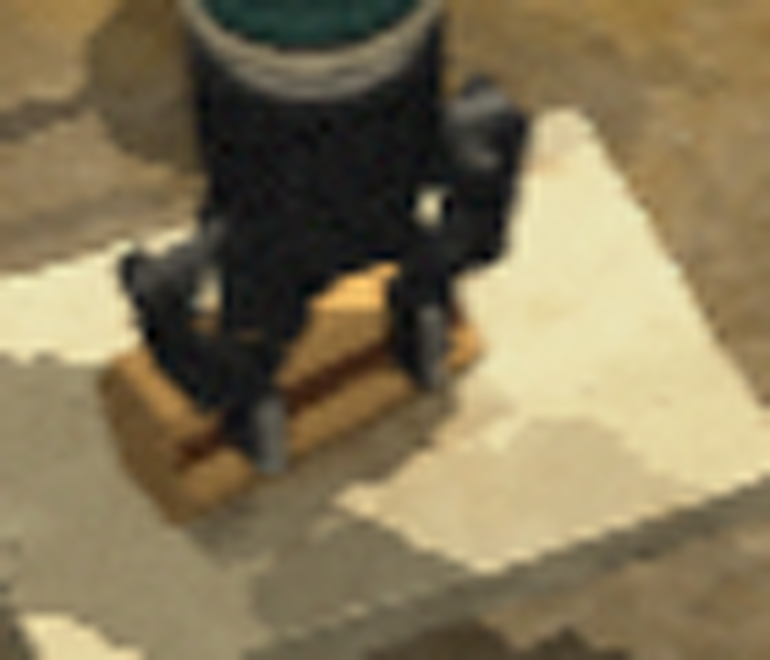

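>>> play_rows(
  moves=[
    {"tx":0.2,"ty":0,"tz":0,"claw":0.4,"twist":0},
    {"tx":0,"ty":0,"tz":0,"claw":0.4,"twist":0},
  ],
)

```text
clock: 15.02
position: [0.517, 0.1501, 0.0251]
tcp_rot: [-3.131, -0.258, -0.0]
wrist_force: [0.0, 0.8, 0.9]
opening: 0.601
```

>>> play_rows(
  moves=[
    {"tx":0.2,"ty":0,"tz":0,"claw":0.4,"twist":0},
    {"tx":0,"ty":0,"tz":0,"claw":0.4,"twist":0},
  ],
)

```text
clock: 15.18
position: [0.5189, 0.1505, 0.0251]
tcp_rot: [3.131, 0.258, 0.0]
wrist_force: [-0.2, 0.1, -0.7]
opening: 0.603
```

>>> play_rows(
  moves=[
    {"tx":0.2,"ty":0,"tz":0,"claw":0.4,"twist":0},
    {"tx":0,"ty":0,"tz":0,"claw":0.4,"twist":0},
  ],
)

```text
clock: 15.35
position: [0.5206, 0.1507, 0.025]
tcp_rot: [3.131, 0.258, -0.001]
wrist_force: [-1.1, -0.5, 1.6]
opening: 0.603
```

>>> play_rows(
  moves=[
    {"tx":0.2,"ty":0,"tz":0,"claw":0.4,"twist":0},
    {"tx":0,"ty":0,"tz":0,"claw":0.4,"twist":0},
  ],
)

```text
clock: 15.52
position: [0.5229, 0.1511, 0.0251]
tcp_rot: [-3.131, -0.258, -0.0]
wrist_force: [-1.5, -0.7, 0.6]
opening: 0.603
```

>>> play_rows(
  moves=[
    {"tx":0.15,"ty":0,"tz":-0.15,"claw":0.4,"twist":0},
    {"tx":0.15,"ty":0,"tz":-0.15,"claw":0.4,"twist":0},
    {"tx":0,"ty":0,"tz":0,"claw":0.4,"twist":0},
  ],
)

```text
clock: 15.77
position: [0.5264, 0.1517, 0.0284]
tcp_rot: [-3.131, -0.258, -0.002]
wrist_force: [-0.3, -0.5, -0.6]
opening: 0.598
```

```bash
python3 - <<'E'
from h import *
rel()
a=snap("scene","s22");
crop(a,(225,205,295,265),11,"s22c")
E
```

```text
rel u -14.3 a 1.0 z 28.4 mm F [-0.3003 -0.4845 -0.6036] t 15.7667
```

View pics/s22c.png

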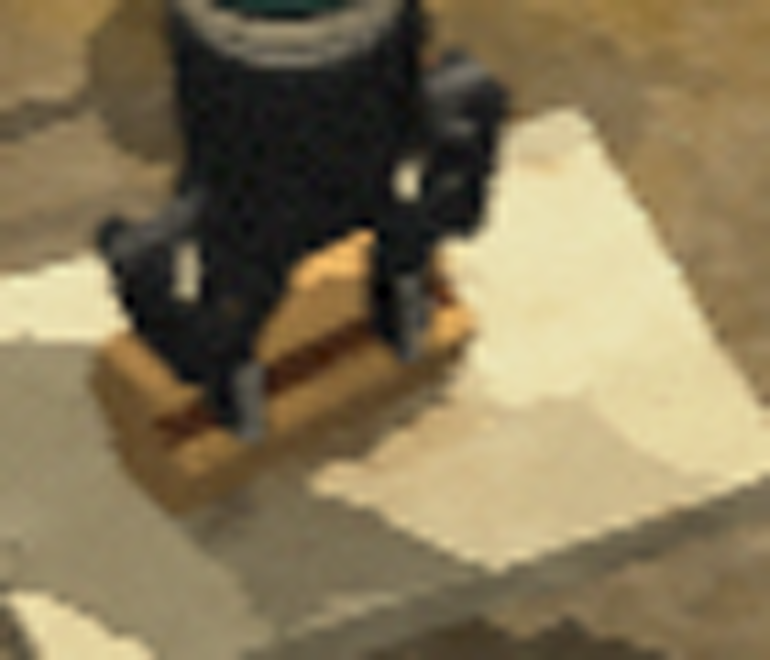

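>>> play_rows(
  moves=[
    {"tx":0.22,"ty":0,"tz":-0.14,"claw":0.4,"twist":0},
    {"tx":0.22,"ty":0,"tz":-0.14,"claw":0.4,"twist":0},
    {"tx":0.22,"ty":0,"tz":-0.12,"claw":0.4,"twist":0},
    {"tx":0,"ty":0,"tz":0,"claw":0.4,"twist":0},
  ],
)

```text
clock: 16.15
position: [0.5331, 0.1529, 0.0325]
tcp_rot: [-3.131, -0.258, -0.002]
wrist_force: [0.1, 0.8, -0.1]
opening: 0.598
```

```bash
python3 - <<'E'
from h import *
rel()
a=snap("scene","s23");
crop(a,(225,205,295,265),11,"s23c")
E
```

```text
rel u -7.5 a 1.0 z 32.5 mm F [ 0.0562  0.8374 -0.1103] t 16.15
```

View pics/s23c.png

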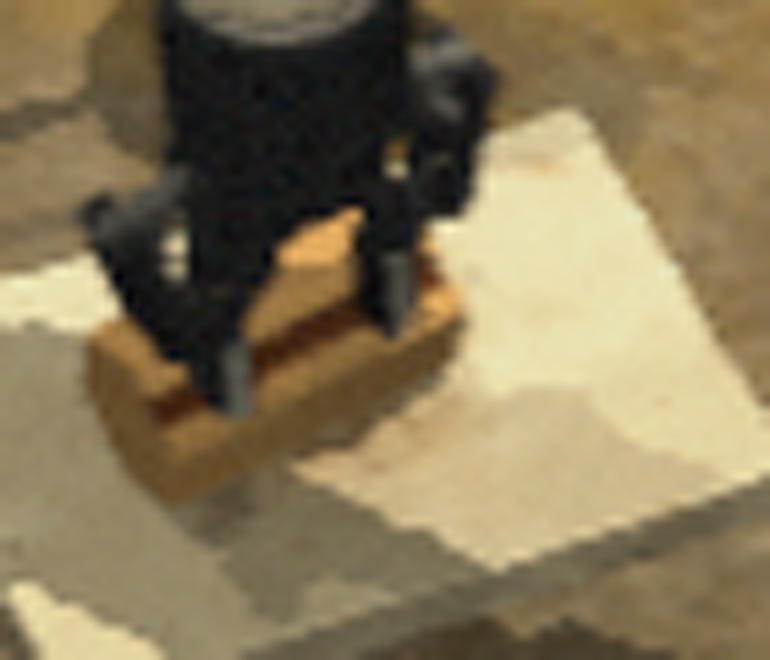

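>>> play_rows(
  moves=[
    {"tx":0.24,"ty":0,"tz":-0.1,"claw":0.4,"twist":0},
    {"tx":0.24,"ty":0,"tz":-0.09,"claw":0.4,"twist":0},
    {"tx":0.24,"ty":0,"tz":-0.08,"claw":0.4,"twist":0},
    {"tx":0,"ty":0,"tz":0,"claw":0.4,"twist":0},
  ],
)

```text
clock: 16.53
position: [0.5401, 0.154, 0.035]
tcp_rot: [-3.131, -0.258, -0.002]
wrist_force: [-0.5, 0.6, 0.7]
opening: 0.601
```

```bash
python3 - <<'E'
from h import *
rel()
a=snap("scene","s24");
crop(a,(225,205,295,265),11,"s24c")
E
```

```text
rel u -0.4 a 1.0 z 35.0 mm F [-0.4686  0.5887  0.6885] t 16.5333
```

View pics/s24c.png

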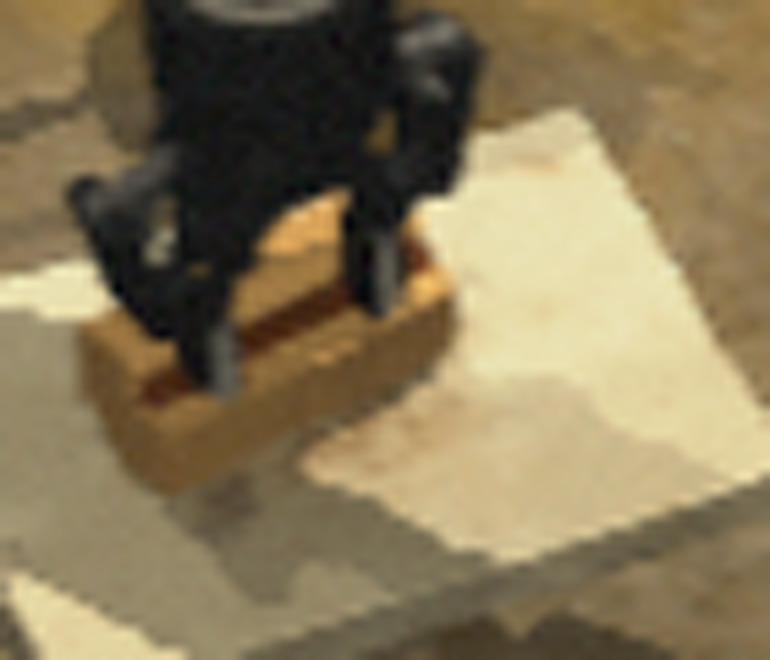

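>>> play_rows(
  moves=[
    {"tx":0.24,"ty":0,"tz":-0.07,"claw":0.4,"twist":0},
    {"tx":0.24,"ty":0,"tz":-0.05,"claw":0.4,"twist":0},
    {"tx":0.24,"ty":0,"tz":-0.04,"claw":0.4,"twist":0},
    {"tx":0.2,"ty":0,"tz":-0.03,"claw":0.4,"twist":0},
    {"tx":0,"ty":0,"tz":0,"claw":0.4,"twist":0},
  ],
)

```text
clock: 17.0
position: [0.5495, 0.1556, 0.0378]
tcp_rot: [3.131, 0.258, 0.003]
wrist_force: [-1.1, -1.0, 7.8]
opening: 0.596
```

```bash
python3 - <<'E'
from h import *
rel()
a=snap("scene","s25");
crop(a,(225,205,295,265),11,"s25c")
E
```

```text
rel u 9.2 a 1.0 z 37.8 mm F [-1.1036 -0.9692  7.7934] t 17.0
```

View pics/s25c.png

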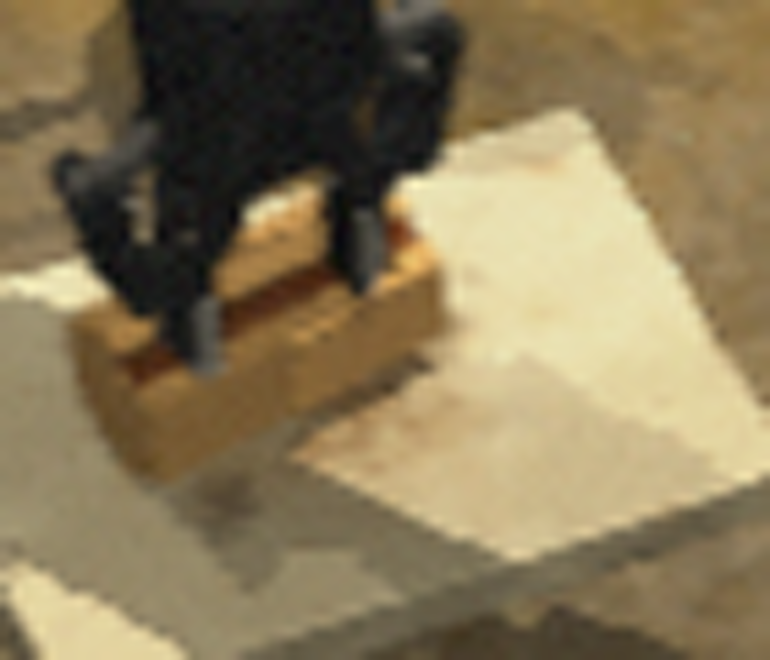

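>>> play_rows(
  moves=[
    {"tx":0.1,"ty":0,"tz":-0.2,"claw":0.4,"twist":0},
    {"tx":0.15,"ty":0,"tz":-0.2,"claw":0.4,"twist":0},
    {"tx":0.15,"ty":0,"tz":-0.1,"claw":0.4,"twist":0},
    {"tx":0,"ty":0,"tz":0,"claw":0.4,"twist":0},
  ],
)

```text
clock: 17.38
position: [0.5529, 0.1562, 0.0418]
tcp_rot: [-3.131, -0.258, -0.001]
wrist_force: [-0.3, -0.1, 0.7]
opening: 0.6
```

```bash
python3 - <<'E'
from h import *
rel()
a=snap("scene","s26");
crop(a,(225,205,295,265),11,"s26c")
E
```

```text
rel u 12.6 a 1.0 z 41.8 mm F [-0.2866 -0.1238  0.6852] t 17.3833
```

View pics/s26c.png

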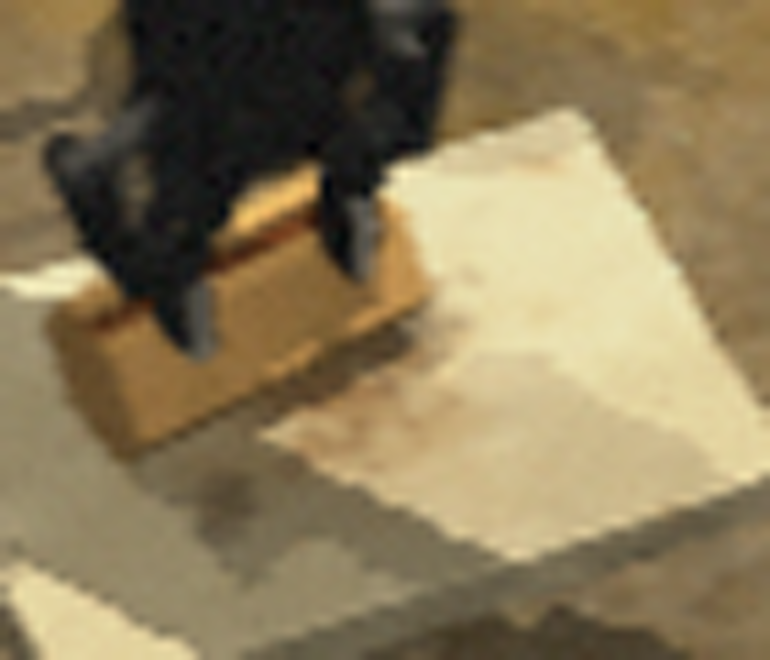

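>>> play_rows(
  moves=[
    {"tx":0,"ty":0,"tz":-1,"claw":0.4,"twist":0},
    {"tx":0,"ty":0,"tz":-2,"claw":0.4,"twist":0},
    {"tx":-2,"ty":0,"tz":-2,"claw":0.4,"twist":0},
    {"tx":-3,"ty":0,"tz":-2,"claw":0.4,"twist":0},
    {"tx":-3,"ty":2,"tz":-2,"claw":0.4,"twist":0},
    {"tx":-3,"ty":2,"tz":-1,"claw":0.4,"twist":0},
    {"tx":0,"ty":3,"tz":0,"claw":0.4,"twist":0},
    {"tx":0,"ty":3,"tz":0,"claw":0.4,"twist":0},
  ],
)

```text
clock: 18.1
position: [0.4593, 0.0387, 0.1434]
tcp_rot: [3.129, 0.262, 0.004]
wrist_force: [0.8, 0.5, -0.6]
opening: 0.599
```

```bash
python3 - <<'E'
from h import *
rel()
a=snap("scene","s27");crop(a,(220,200,280,255),12,"s27c")
b=snap("top","t27");crop(b,(200,170,290,250),8,"t27c")
E
```

```text
rel u -99.0 a -99.5 z 143.4 mm F [ 0.7665  0.5097 -0.5915] t 18.1
```

View pics/s27c.png

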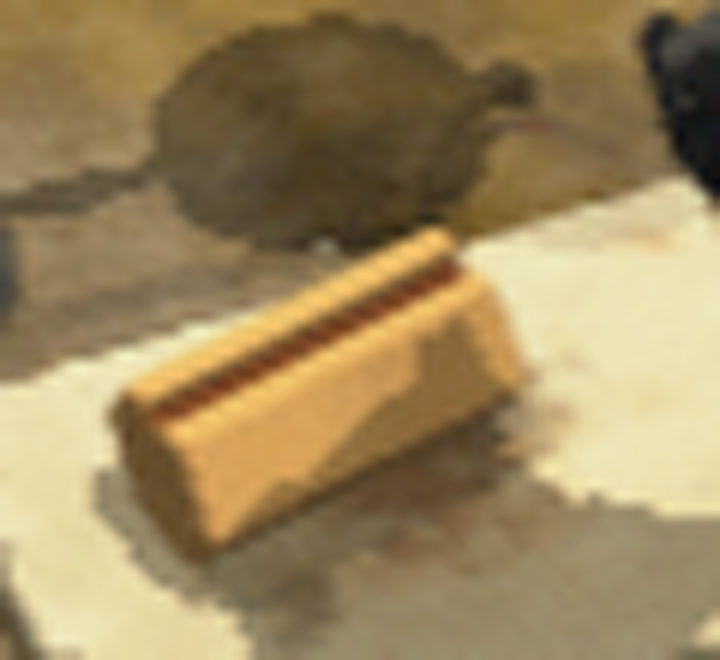

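View pics/t27c.png

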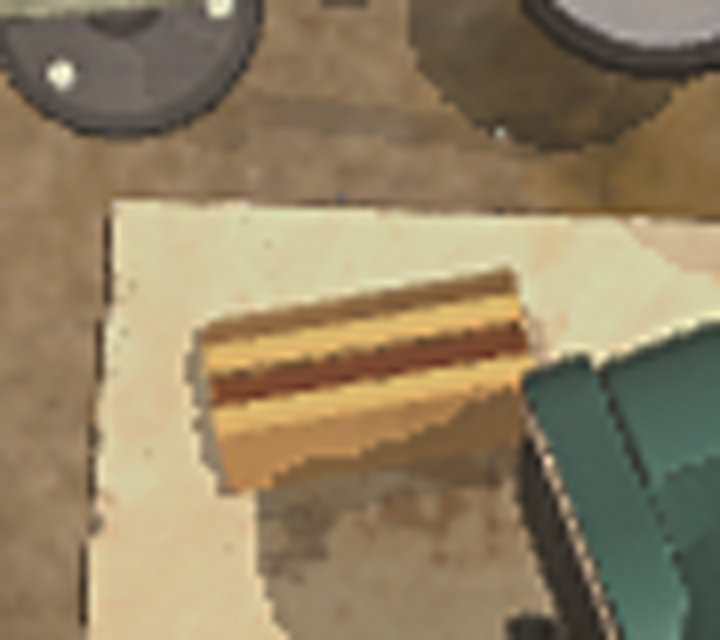

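```bash
cat > fit.py <<'E'
from h import *
from scipy.optimize import least_squares
H=np.array([.7324,.2518])
S=lambda p:np.array(p)/12+[220,200]-.5
T=lambda p:np.array(p)/8+[200,170]-.5
obs=[("scene",1,1,S((125,393))),("scene",0,1,S((445,230))),("scene",1,0,S((172,437))),("scene",0,0,S((487,283))),("scene",1,5,S((213,550))),("scene",0,5,S((522,378))),
("top",1,1,T((203,345))),("top",0,1,T((518,292))),("top",1,0,T((214,430))),("top",0,0,T((529,380))),("top",1,5,T((224,493)))]
def go(names):
    def f(q):
        A,B=blockpts(*q);return np.ravel([proj(n,(A if e else B)[i])[0]-p for n,e,i,p in obs if n in names])
    s=least_squares(f,[.57,.155,.16],x_scale=[.01,.01,.1]);d=s.x[:2]-H
    print(names,s.x,"rms px",np.sqrt((s.fun**2).mean()),"r",np.linalg.norm(d),"theta",np.arctan2(-d[1],-d[0]));return s.x
go(("scene",));go(("top",));q=go(("scene","top"))
E
python3 fit.py
```

```text
('scene',) [0.5807 0.1587 0.1642] rms px 0.5359660017526576 r 0.17798909750173741 theta 0.5501865970148825
('top',) [0.5823 0.1578 0.1498] rms px 0.27302265134208414 r 0.17709773692203876 theta 0.5593866198874043
('scene', 'top') [0.5819 0.1581 0.1537] rms px 0.47541836462616555 r 0.17731733923716875 theta 0.5568137776776689
```

```bash
python3 - <<'E'
from h import *
a=cv2.imread("pics/s26_full.png");crop(a,(150,60,350,260),4,"s26w")
for z in(.2,.3,.4): print(onz("top",238.7,185,z))
E
```

```text
[0.6321 0.1639 0.2   ]
[0.6037 0.1541 0.3   ]
[0.5754 0.1442 0.4   ]
```

View pics/s26w.png

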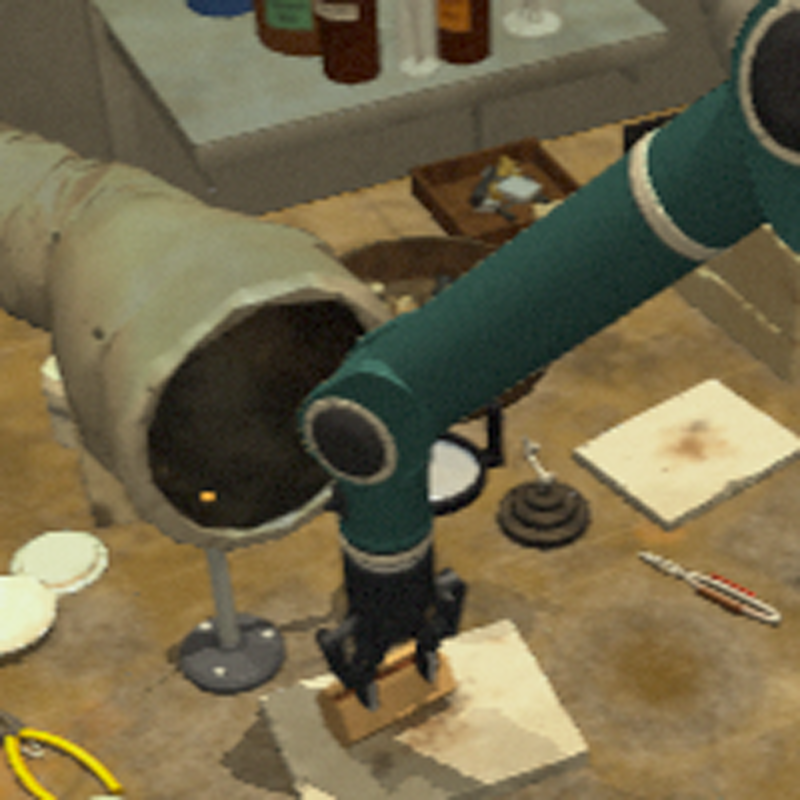

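```bash
python3 - <<'E'
from h import *
state()
w=.1537;c=np.array([.5818,.158]);a=np.array([-np.sin(w),np.cos(w)])
print(c+.082*a)
plan([(*(c+.082*a),.143),(*(c+.082*a),.018)],w+np.pi/2)
E
```

```text
t 18.2 pos [0.4607 0.0342 0.1424] psi 0.15724553382195933 F [0.6816 0.6824 0.7795] open 0.6040200127391824 j7 -1.7616597390539495 j [ 0.3659  0.2874 -0.5881  2.069   0.2163  0.8426]
[0.5692 0.239 ]
twist -1.5672507929729371
to (np.float64(0.5692461645546366), np.float64(0.23903333397812743), 0.143) tx 18.58 ty 13.86 tz -0.06 len 23.2
to (np.float64(0.5692461645546366), np.float64(0.23903333397812743), 0.018) tx 0.00 ty 0.00 tz 12.50 len 12.5
```

>>> play_rows(
  moves=[
    {"tx":0,"ty":0,"tz":0,"claw":1,"twist":-0.1206},
    {"tx":0,"ty":0,"tz":0,"claw":1,"twist":-0.1206},
    {"tx":0,"ty":0,"tz":0,"claw":1,"twist":-0.1206},
    {"tx":0,"ty":0,"tz":0,"claw":1,"twist":-0.1206},
    {"tx":0,"ty":0,"tz":0,"claw":1,"twist":-0.1206},
    {"tx":0,"ty":0,"tz":0,"claw":1,"twist":-0.1206},
    {"tx":0,"ty":0,"tz":0,"claw":1,"twist":-0.1206},
    {"tx":0,"ty":0,"tz":0,"claw":1,"twist":-0.1206},
    {"tx":0,"ty":0,"tz":0,"claw":1,"twist":-0.1206},
    {"tx":0,"ty":0,"tz":0,"claw":1,"twist":-0.1206},
    {"tx":0,"ty":0,"tz":0,"claw":1,"twist":-0.1206},
    {"tx":0,"ty":0,"tz":0,"claw":1,"twist":-0.1206},
    {"tx":0,"ty":0,"tz":0,"claw":1,"twist":-0.1206},
  ],
)

```text
clock: 19.28
position: [0.4601, 0.0401, 0.1421]
tcp_rot: [2.027, 2.4, 0.0]
wrist_force: [-0.4, -0.6, -0.3]
opening: -0.0
```

>>> play_rows(
  moves=[
    {"tx":1.5,"ty":1.1,"tz":0,"claw":1,"twist":0},
    {"tx":2.0,"ty":1.5,"tz":0,"claw":1,"twist":0},
    {"tx":2.0,"ty":1.5,"tz":0,"claw":1,"twist":0},
    {"tx":2.0,"ty":1.5,"tz":0,"claw":1,"twist":0},
    {"tx":2.0,"ty":1.5,"tz":0,"claw":1,"twist":0},
    {"tx":2.0,"ty":1.5,"tz":0,"claw":1,"twist":0},
    {"tx":2.0,"ty":1.5,"tz":0,"claw":1,"twist":0},
    {"tx":2.0,"ty":1.5,"tz":0,"claw":1,"twist":0},
    {"tx":2.0,"ty":1.5,"tz":0,"claw":1,"twist":0},
    {"tx":1.1,"ty":0.8,"tz":0,"claw":1,"twist":0},
    {"tx":0,"ty":0,"tz":0,"claw":1,"twist":0},
  ],
)

```text
clock: 20.2
position: [0.5672, 0.2499, 0.1421]
tcp_rot: [-2.029, -2.396, -0.004]
wrist_force: [-1.0, 0.1, -0.7]
opening: -0.001
```

```bash
python3 - <<'E'
from h import *
s=state()
w=.1537;c=np.array([.5818,.158]);a=np.array([-np.sin(w),np.cos(w)])
plan([(*(c+.082*a),.018)],w+np.pi/2)
im=snap("scene","s28");crop(im,(150,80,310,260),4,"s28w")
print((proj("scene",s['position'])-[150,80])*4)
E
```

```text
t 20.2 pos [0.5672 0.2499 0.1421] psi 1.7365134728618814 F [-1.031   0.0858 -0.7369] open -0.0006047802565891205 j7 -0.7098086887470949 j [ 0.1125  0.6319 -0.8193  1.6896  0.5179  1.0491]
twist 0.012017146066984896
to (np.float64(0.5692461645546366), np.float64(0.23903333397812743), 0.018) tx -1.10 ty 0.04 tz 12.41 len 12.5
[[282.2069 582.1158]]
```

View pics/s28w.png

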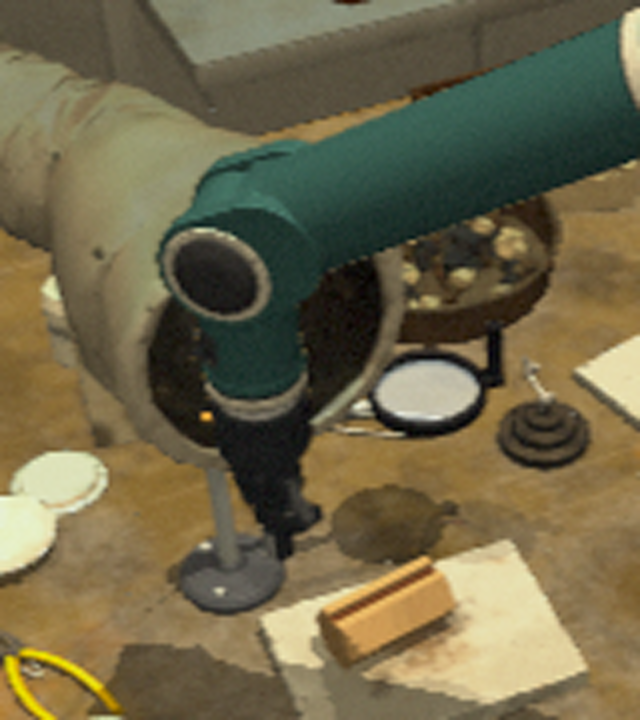

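>>> play_rows(
  moves=[
    {"tx":-0.4,"ty":0,"tz":2.0,"claw":1,"twist":0},
    {"tx":-0.4,"ty":0,"tz":2.5,"claw":1,"twist":0},
    {"tx":0,"ty":0,"tz":2.5,"claw":1,"twist":0},
    {"tx":0,"ty":0,"tz":2.5,"claw":1,"twist":0},
    {"tx":0,"ty":0,"tz":2.0,"claw":1,"twist":0},
    {"tx":0,"ty":0,"tz":1.0,"claw":1,"twist":0},
    {"tx":0,"ty":0,"tz":0,"claw":1,"twist":0},
  ],
)

```text
clock: 20.83
position: [0.5669, 0.2356, 0.0146]
tcp_rot: [-2.035, -2.392, 0.007]
wrist_force: [0.5, -0.5, 0.6]
opening: -0.0
```

```bash
cat >>h.py <<'E'
def rel2():
    s=robot.sense();w=.1537;c=np.array([.5818,.158]);u=np.array([np.cos(w),np.sin(w)]);d=s['position'][:2]-c
    print("u %.1f a %.1f z %.1f"%(d@u*1e3,d@[-u[1],u[0]]*1e3,s['position'][2]*1e3),"psi",psi()[0],"F",s['wrist_force'],"t",s['clock'])
E
python3 - <<'E'
from h import *
rel2()
im=snap("scene","s29");crop(im,(205,180,285,260),8,"s29c")
E
```

```text
u -2.8 a 79.0 z 14.6 psi 1.7318062215865078 F [ 0.5018 -0.4528  0.6283] t 20.8333
```

View pics/s29c.png

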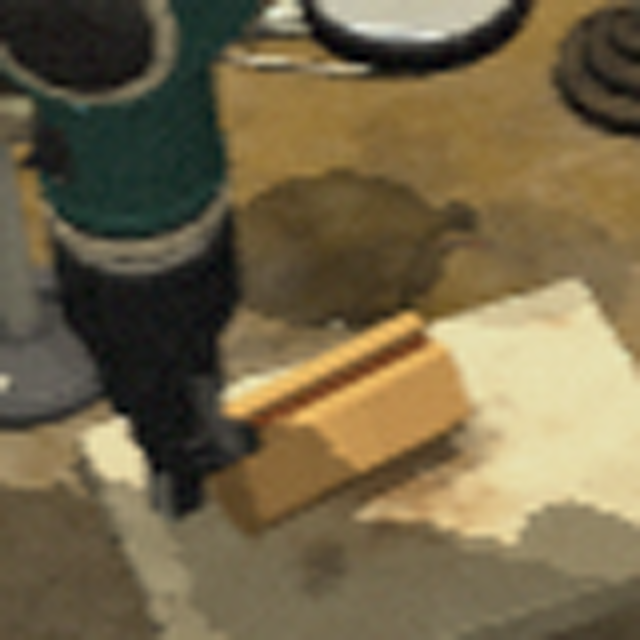

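>>> play_rows(
  moves=[
    {"tx":-0.4,"ty":0.3,"tz":0,"claw":1,"twist":0},
    {"tx":-0.4,"ty":0,"tz":0,"claw":1,"twist":0},
    {"tx":-0.4,"ty":0,"tz":0,"claw":1,"twist":0},
    {"tx":-0.4,"ty":0,"tz":0,"claw":1,"twist":0},
    {"tx":-0.4,"ty":0,"tz":0,"claw":1,"twist":0},
    {"tx":-0.4,"ty":0,"tz":0,"claw":1,"twist":0},
    {"tx":-0.4,"ty":0,"tz":0,"claw":1,"twist":0},
    {"tx":0,"ty":0,"tz":0,"claw":1,"twist":0},
  ],
)

```text
clock: 21.55
position: [0.5764, 0.2091, 0.0167]
tcp_rot: [2.036, 2.392, -0.001]
wrist_force: [0.1, -0.6, 0.1]
opening: -0.001
```

```bash
python3 - <<'E'
from h import *
rel2()
im=snap("scene","s30");crop(im,(205,180,285,260),8,"s30c")
E
```

```text
u 2.5 a 51.3 z 16.7 psi 1.731477850997574 F [ 0.0943 -0.6254  0.148 ] t 21.55
```

View pics/s30c.png

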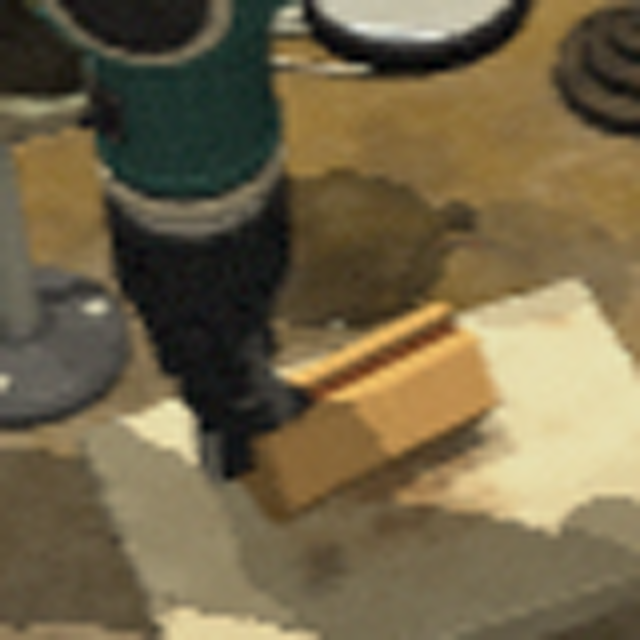

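>>> play_rows(
  moves=[
    {"tx":-0.4,"ty":-0.1,"tz":0,"claw":1,"twist":0},
    {"tx":-0.4,"ty":-0.1,"tz":0,"claw":1,"twist":0},
    {"tx":-0.4,"ty":0,"tz":0,"claw":1,"twist":0},
    {"tx":-0.4,"ty":0,"tz":0,"claw":1,"twist":0},
    {"tx":-0.4,"ty":0,"tz":0,"claw":1,"twist":0},
    {"tx":-0.4,"ty":0,"tz":0,"claw":1,"twist":0},
    {"tx":-0.4,"ty":0,"tz":0,"claw":1,"twist":0},
    {"tx":-0.3,"ty":0,"tz":0,"claw":1,"twist":0},
    {"tx":0,"ty":0,"tz":0,"claw":1,"twist":0},
  ],
)

```text
clock: 22.35
position: [0.5794, 0.178, 0.0165]
tcp_rot: [2.036, 2.392, -0.001]
wrist_force: [0.6, -0.8, -0.7]
opening: -0.002
```

```bash
python3 - <<'E'
from h import *
rel2()
im=snap("scene","s31");crop(im,(205,180,285,260),8,"s31c")
E
```

```text
u 0.7 a 20.1 z 16.5 psi 1.7313012068939848 F [ 0.5946 -0.8169 -0.7197] t 22.35
```

View pics/s31c.png

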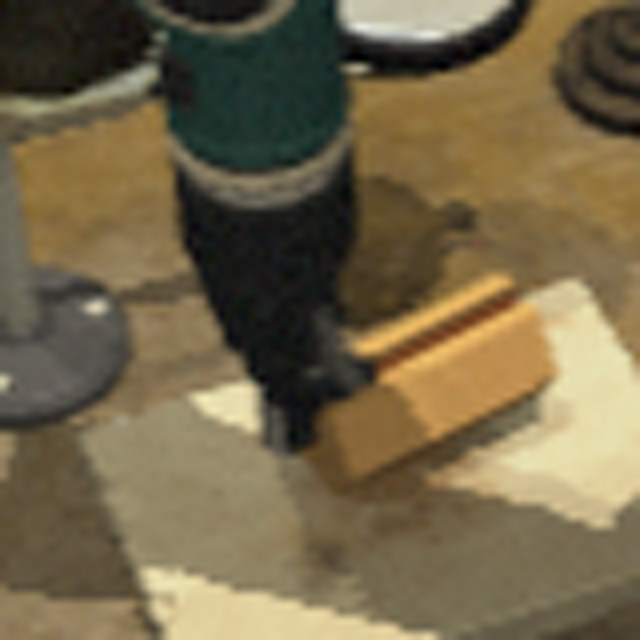

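>>> play_rows(
  moves=[
    {"tx":-0.25,"ty":0,"tz":0,"claw":1,"twist":0},
    {"tx":-0.2,"ty":0,"tz":0,"claw":1,"twist":0},
    {"tx":0,"ty":0,"tz":0,"claw":1,"twist":0},
    {"tx":1.0,"ty":0,"tz":0,"claw":1,"twist":0},
    {"tx":2.0,"ty":0,"tz":0,"claw":1,"twist":0},
    {"tx":1.5,"ty":-1,"tz":-2.0,"claw":1,"twist":0},
    {"tx":0,"ty":-2.5,"tz":-2.5,"claw":1,"twist":0},
    {"tx":0,"ty":-3,"tz":-2,"claw":1,"twist":0},
    {"tx":0,"ty":-3,"tz":-1.5,"claw":1,"twist":0},
    {"tx":0,"ty":0,"tz":0,"claw":1,"twist":0},
  ],
)

```text
clock: 23.23
position: [0.4744, 0.2051, 0.0989]
tcp_rot: [2.027, 2.398, -0.002]
wrist_force: [-0.5, -0.1, -0.3]
opening: -0.0
```

```bash
python3 - <<'E'
from h import *
state()
im=snap("scene","s32");crop(im,(230,195,290,250),12,"s32c")
b=snap("top","t32");crop(b,(200,170,290,250),8,"t32c")
E
```

```text
t 23.2333 pos [0.4744 0.2051 0.0989] psi 1.7377248029679353 F [-0.5222 -0.0885 -0.2776] open -0.00043997910010355013 j7 -0.7639012569034246 j [ 0.1948  0.5374 -0.843   1.9666  0.5262  0.8704]
```

View pics/s32c.png

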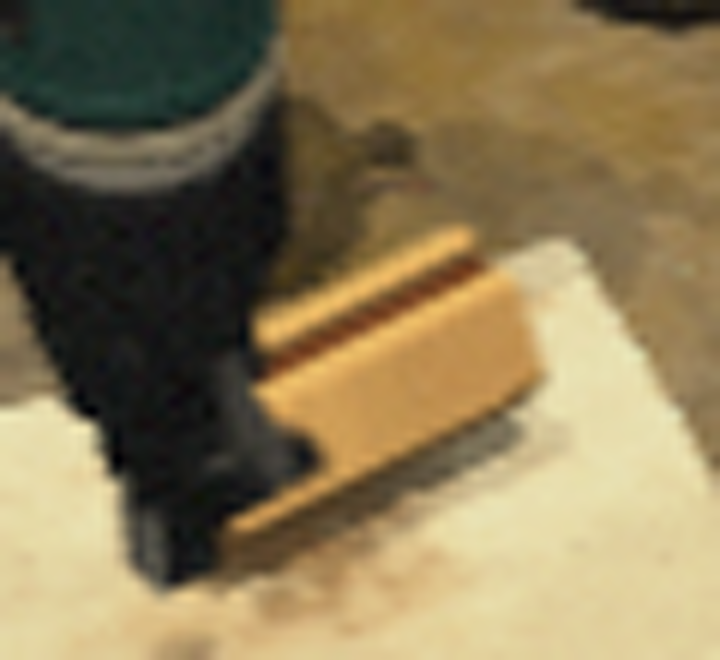

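View pics/t32c.png

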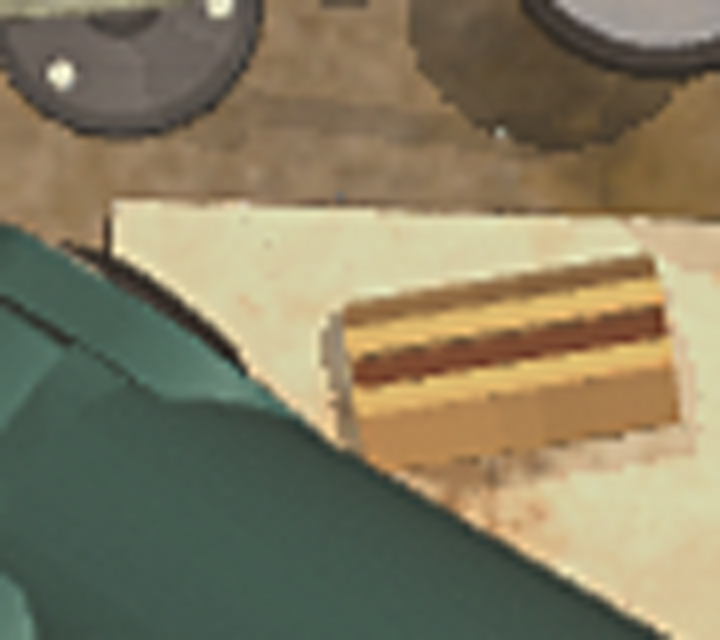

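```bash
python3 - <<'E'
from h import *
from scipy.optimize import least_squares
H=np.array([.7324,.2518])
S=lambda p:np.array(p)/12+[230,195]-.5
T=lambda p:np.array(p)/8+[200,170]-.5
obs=[("scene",0,1,S((467,226))),("scene",0,0,S((510,275))),("scene",0,5,S((545,375))),
("top",1,1,T((345,328))),("top",0,1,T((662,277))),("top",1,0,T((357,415))),("top",0,0,T((671,367))),("top",0,5,T((680,422))),("top",1,2,T((341,303))),("top",0,2,T((654,253)))]
for names in (("top",),("scene","top")):
    def f(q):
        A,B=blockpts(*q);return np.ravel([proj(n,(A if e else B)[i])[0]-p for n,e,i,p in obs if n in names])
    s=least_squares(f,[.59,.11,.16],x_scale=[.01,.01,.1]);d=s.x[:2]-H;th=np.arctan2(-d[1],-d[0])
    print(names,s.x,"rms",np.sqrt((s.fun**2).mean()),"r",np.linalg.norm(d),"theta",th, "knob",H-.265*np.array([np.cos(th),np.sin(th)]))
    crop(cv2.imread("pics/t32_full.png"),(200,170,290,250),8,"t32o",overlay("top",*s.x))
p=np.array(H-.265*np.array([np.cos(1.461),np.sin(1.461)]));print("knob now",p, "px",proj("top",[*p,.233]),proj("scene",[*p,.233]))
E
```

```text
('top',) [0.5872 0.1089 0.1484] rms 0.22434939498347992 r 0.20371361903857962 theta 0.7772798850605849 knob [0.5435 0.0659]
('scene', 'top') [0.5872 0.109  0.1475] rms 0.3150798585623421 r 0.20365790766750258 theta 0.7773092264852396 knob [0.5435 0.0659]
knob now [ 0.7034 -0.0116] px [[308.788 152.53 ]] [[273.1473 159.4653]]
```

View pics/t32o.png

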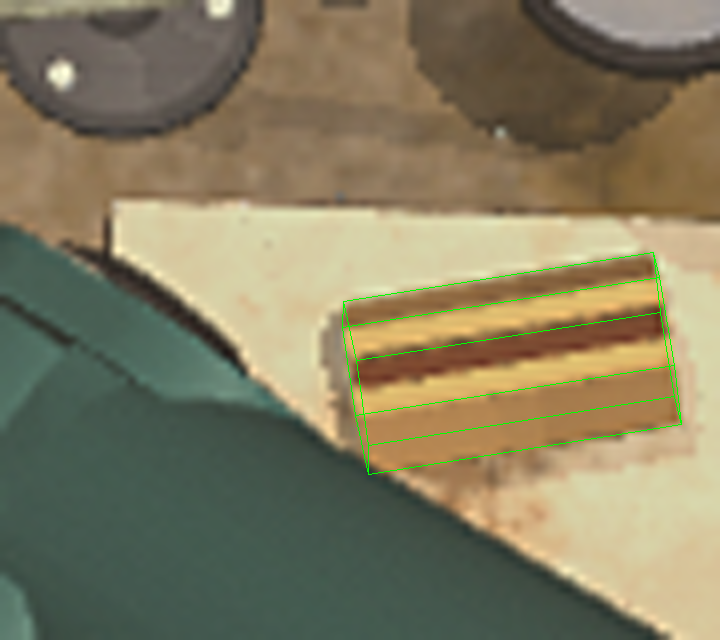

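```bash
python3 - <<'E'
from h import *
crop(cv2.imread("pics/t32_full.png"),(250,130,330,210),8,"t32k")
crop(cv2.imread("pics/s32_full.png"),(230,140,310,220),8,"s32k")
E
```

```text
(no output)
```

View pics/t32k.png

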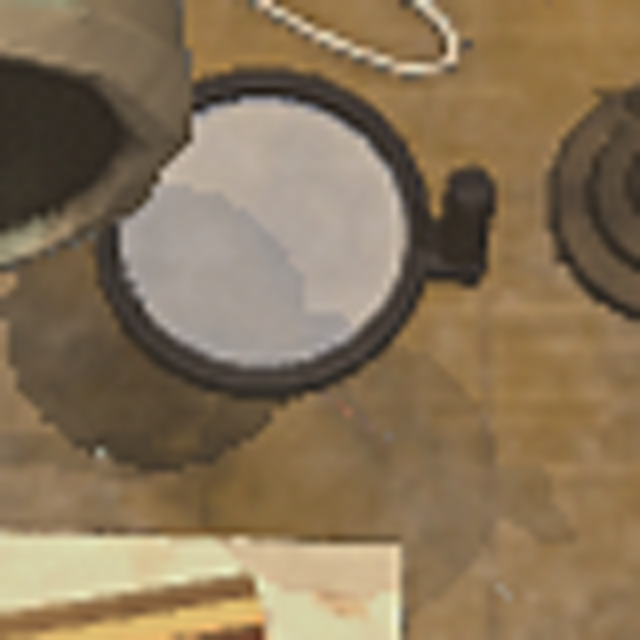

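View pics/s32k.png

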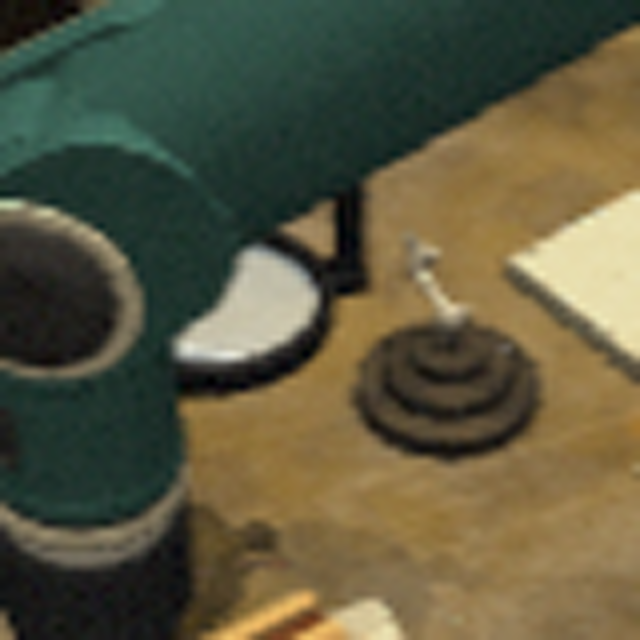

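```bash
python3 - <<'E'
from h import *
print(onz("top",267/8+249.5,233/8+129.5,.171))
H=np.array([.7324,.2518]);print(H-.2*np.array([np.cos(1.461),np.sin(1.461)]))
print("knob",onz("top",470/8+249.5,187/8+129.5,.233))
# initial lens
l0=onz("top",190+254/4-.5,160+201/4-.5,.171);print(l0,np.linalg.norm(l0[:2]-H),np.arctan2(*(H-l0[:2])[::-1]))
s=state();plan([(.4744,.10,.30),(.6991,-.0181,.30)],1.45)
E
```

```text
[0.7097 0.0526 0.171 ]
[0.7105 0.053 ]
knob [ 0.7025 -0.0103  0.233 ]
[0.5747 0.13   0.171 ] 0.19925795288280143 0.6574889444867006
t 23.3333 pos [0.4788 0.2044 0.0975] psi 1.7338396899166022 F [ 0.9712  0.0475 -0.164 ] open -0.005239134991438519 j7 -0.7637018790775517 j [ 0.1941  0.5431 -0.8379  1.9605  0.5293  0.8689]
twist 0.28383968991660224
to (0.4744, 0.1, 0.3) tx -10.41 ty 0.82 tz -20.25 len 22.8
to (0.6991, -0.0181, 0.3) tx -9.02 ty 23.73 tz -0.00 len 25.4
```

>>> play_rows(
  moves=[
    {"tx":-1.3,"ty":0.1,"tz":-2.53,"claw":0.4,"twist":0.0355},
    {"tx":-1.3,"ty":0.1,"tz":-2.53,"claw":0.4,"twist":0.0355},
    {"tx":-1.3,"ty":0.1,"tz":-2.53,"claw":0.4,"twist":0.0355},
    {"tx":-1.3,"ty":0.1,"tz":-2.53,"claw":0.4,"twist":0.0355},
    {"tx":-1.3,"ty":0.1,"tz":-2.53,"claw":0.4,"twist":0.0355},
    {"tx":-1.3,"ty":0.1,"tz":-2.53,"claw":0.4,"twist":0.0355},
    {"tx":-1.3,"ty":0.1,"tz":-2.53,"claw":0.4,"twist":0.0355},
    {"tx":-1.3,"ty":0.1,"tz":-2.53,"claw":0.4,"twist":0.0355},
    {"tx":0,"ty":0,"tz":0,"claw":0.4,"twist":0},
  ],
)

```text
clock: 24.08
position: [0.4946, 0.0988, 0.3033]
tcp_rot: [2.356, 2.071, 0.009]
wrist_force: [0.5, -0.9, 0.1]
opening: 0.599
```

```bash
python3 - <<'E'
from h import *
s=state();plan([(.703,-.011,.275),(.703,-.011,.193)])
E
```

```text
t 24.0833 pos [0.4946 0.0988 0.3033] psi 1.4425274742847283 F [ 0.493  -0.9429  0.084 ] open 0.5994330771559311 j7 -0.5713985673336072 j [ 0.5419  0.2343 -0.9288  1.7819  0.2024  1.2173]
twist -0.0
to (0.703, -0.011, 0.275) tx -8.22 ty 22.07 tz 2.83 len 23.7
to (0.703, -0.011, 0.193) tx 0.00 ty 0.00 tz 8.20 len 8.2
```

>>> play_rows(
  moves=[
    {"tx":-1.0,"ty":2.7,"tz":0,"claw":0.4,"twist":0},
    {"tx":-1.0,"ty":2.7,"tz":0,"claw":0.4,"twist":0},
    {"tx":-1.0,"ty":2.7,"tz":0.4,"claw":0.4,"twist":0},
    {"tx":-1.0,"ty":2.7,"tz":0.4,"claw":0.4,"twist":0},
    {"tx":-1.0,"ty":2.7,"tz":0.5,"claw":0.4,"twist":0},
    {"tx":-1.0,"ty":2.7,"tz":0.5,"claw":0.4,"twist":0},
    {"tx":-1.0,"ty":2.7,"tz":0.5,"claw":0.4,"twist":0},
    {"tx":-1.2,"ty":3.1,"tz":0.5,"claw":0.4,"twist":0},
    {"tx":0,"ty":0,"tz":0,"claw":0.4,"twist":0},
  ],
)

```text
clock: 24.83
position: [0.703, -0.0128, 0.2657]
tcp_rot: [-2.359, -2.073, 0.005]
wrist_force: [-1.9, -1.8, -0.5]
opening: 0.598
```

```bash
python3 - <<'E'
from h import *
s=state();plan([(.703,-.011,.193)])
im=snap("scene","s33");crop(im,(230,100,320,200),6,"s33c")
E
```

```text
t 24.8333 pos [ 0.703  -0.0128  0.2657] psi 1.441798293960463 F [-1.9105 -1.835  -0.4988] open 0.5984177802342898 j7 -0.4580143940252128 j [ 0.4364  0.6364 -0.7651  1.3383  0.4366  1.3401]
twist -0.0
to (0.703, -0.011, 0.193) tx 0.18 ty -0.02 tz 7.27 len 7.3
```

View pics/s33c.png

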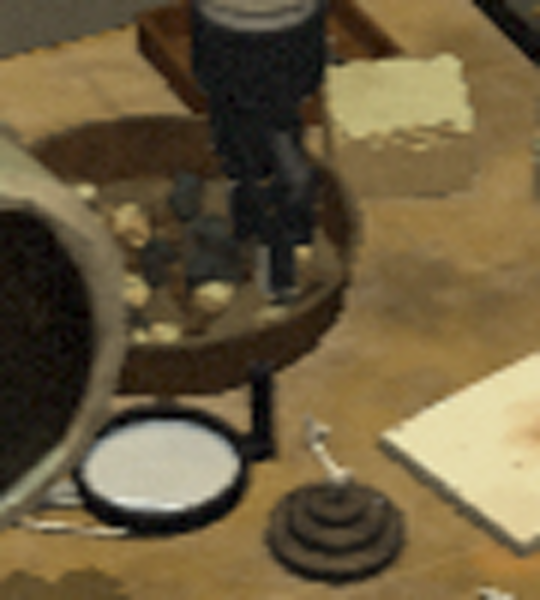

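>>> play_rows(
  moves=[
    {"tx":0.1,"ty":0,"tz":2.0,"claw":0.4,"twist":0},
    {"tx":0,"ty":0,"tz":2.0,"claw":0.4,"twist":0},
    {"tx":0,"ty":0,"tz":2.0,"claw":0.4,"twist":0},
    {"tx":0,"ty":0,"tz":2.0,"claw":0.4,"twist":0},
    {"tx":0,"ty":0,"tz":0,"claw":0.4,"twist":0},
    {"tx":0,"ty":0,"tz":0,"claw":1,"twist":0},
    {"tx":0,"ty":0,"tz":0,"claw":1,"twist":0},
    {"tx":0,"ty":0,"tz":0,"claw":1,"twist":0},
    {"tx":0,"ty":0,"tz":0,"claw":1,"twist":0},
  ],
)

```text
clock: 25.63
position: [0.7002, -0.0059, 0.1929]
tcp_rot: [2.352, 2.081, 0.004]
wrist_force: [0.9, 1.1, 1.9]
opening: 0.158
```

```bash
python3 - <<'E'
from h import *
s=state();p=s['position'][:2];H=np.array([.7324,.2518]);d=H-p;print(np.linalg.norm(d),np.arctan2(d[1],d[0]))
im=snap("scene","s34");crop(im,(230,100,320,200),6,"s34c")
E
```

```text
t 25.6333 pos [ 0.7002 -0.0059  0.1929] psi 1.4486012773855215 F [0.9309 1.1428 1.8709] open 0.15841390789659177 j7 -0.4955596650329964 j [ 0.4293  0.6833 -0.7461  1.4346  0.4767  1.206 ]
0.25974352232086767 1.4463461574021061
```

View pics/s34c.png

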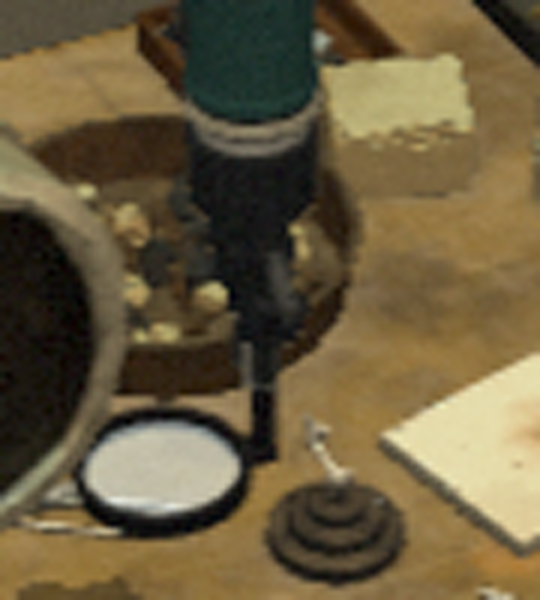

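>>> play_rows(
  moves=[
    {"tx":0.03,"ty":-0.9,"tz":0,"claw":1,"twist":0.034},
    {"tx":0.06,"ty":-1.78,"tz":0,"claw":1,"twist":0.068},
    {"tx":0.06,"ty":-1.78,"tz":0,"claw":1,"twist":0.068},
    {"tx":0.06,"ty":-1.78,"tz":0,"claw":1,"twist":0.068},
    {"tx":0.06,"ty":-1.78,"tz":0,"claw":1,"twist":0.068},
    {"tx":0.06,"ty":-1.78,"tz":0,"claw":1,"twist":0.068},
    {"tx":0.06,"ty":-1.78,"tz":0,"claw":1,"twist":0.068},
    {"tx":0.06,"ty":-1.78,"tz":0,"claw":1,"twist":0.068},
    {"tx":0.06,"ty":-1.78,"tz":0,"claw":1,"twist":0.068},
    {"tx":0,"ty":0,"tz":0,"claw":1,"twist":0},
  ],
)

```text
clock: 26.52
position: [0.5607, 0.0569, 0.1928]
tcp_rot: [2.847, 1.328, 0.004]
wrist_force: [0.7, 2.7, 1.5]
opening: 0.158
```

```bash
python3 - <<'E'
from h import *
s=state();p=s['position'][:2];H=np.array([.7324,.2518]);d=H-p;print(np.linalg.norm(d),np.arctan2(d[1],d[0]))
im=snap("scene","s35");crop(im,(200,110,320,240),5,"s35c")
E
```

```text
t 26.5167 pos [0.5607 0.0569 0.1928] psi 0.8727054749220691 F [0.6588 2.7214 1.5093] open 0.1582896608065649 j7 -1.1281846524884787 j [ 0.393   0.4265 -0.7056  1.7886  0.3161  1.0401]
0.2596947743688048 0.8485612356006674
```

View pics/s35c.png

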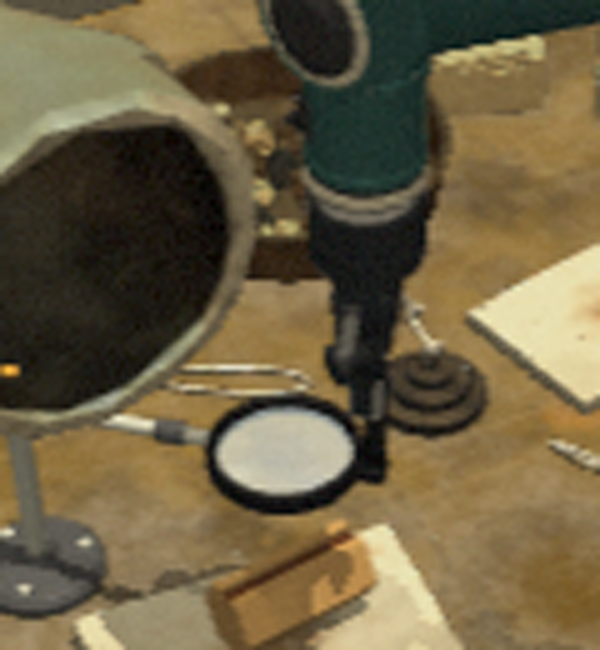

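>>> play_rows(
  moves=[
    {"tx":0.05,"ty":-0.93,"tz":0,"claw":1,"twist":0.04},
    {"tx":0.05,"ty":-0.93,"tz":0,"claw":1,"twist":0.04},
    {"tx":0,"ty":0,"tz":0,"claw":1,"twist":0},
    {"tx":0,"ty":0,"tz":0,"claw":1,"twist":0},
  ],
)

```text
clock: 26.9
position: [0.5505, 0.0665, 0.1927]
tcp_rot: [2.897, 1.211, 0.005]
wrist_force: [-0.2, 1.2, 6.0]
opening: 0.156
```

```bash
python3 - <<'E'
from h import *
s=state();p=s['position'][:2];H=np.array([.7324,.2518]);d=H-p;th=np.arctan2(d[1],d[0]);print(np.linalg.norm(d),th)
print("lens",H-.2*np.array([np.cos(th),np.sin(th)]))
E
```

```text
t 26.9 pos [0.5505 0.0665 0.1927] psi 0.7917585363734698 F [-0.1526  1.2057  6.0028] open 0.15624114742273432 j7 -1.2192650236235065 j [ 0.3719  0.4063 -0.6953  1.8115  0.3013  1.0283]
0.2596606673310936 0.7946947503110844
lens [0.5923 0.1091]
```

>>> play_rows(
  moves=[
    {"tx":0.01,"ty":-0.47,"tz":0,"claw":1,"twist":0},
    {"tx":0,"ty":0,"tz":0,"claw":1,"twist":0},
    {"tx":0,"ty":0,"tz":0,"claw":0.4,"twist":0},
    {"tx":0,"ty":0,"tz":0,"claw":0.4,"twist":0},
    {"tx":0,"ty":0,"tz":0,"claw":0.4,"twist":0},
    {"tx":0,"ty":0,"tz":0,"claw":0.4,"twist":0},
    {"tx":0,"ty":0,"tz":-2,"claw":0.4,"twist":0},
    {"tx":0,"ty":0,"tz":-2.5,"claw":0.4,"twist":0},
    {"tx":0,"ty":0,"tz":-2.5,"claw":0.4,"twist":0},
    {"tx":0,"ty":0,"tz":-2.5,"claw":0.4,"twist":0},
    {"tx":0,"ty":2.5,"tz":-1,"claw":0.4,"twist":0},
    {"tx":-1,"ty":3,"tz":0,"claw":0.4,"twist":0},
    {"tx":-1,"ty":3,"tz":0,"claw":0.4,"twist":0},
    {"tx":-1,"ty":3,"tz":0,"claw":0.4,"twist":0},
    {"tx":-1,"ty":3,"tz":0,"claw":0.4,"twist":0},
    {"tx":-1,"ty":3,"tz":0,"claw":0.4,"twist":0},
    {"tx":-1,"ty":2,"tz":0,"claw":0.4,"twist":0},
  ],
)

```text
clock: 28.32
position: [0.6429, -0.1137, 0.2952]
tcp_rot: [2.9, 1.206, -0.002]
wrist_force: [0.3, -0.6, 1.1]
opening: 0.601
```

```bash
python3 - <<'E'
from h import *
s=state()
b=snap("top","t36");crop(b,(200,150,300,250),7,"t36c",)
a=snap("scene","s36");crop(a,(190,150,310,260),6,"s36c")
cv2.imwrite("pics/t36f.png",b)
E
```

```text
t 28.3167 pos [ 0.6429 -0.1137  0.2952] psi 0.7880148559039323 F [ 0.3162 -0.6409  1.1251] open 0.6007413672002077 j7 -0.8780867042599739 j [ 0.5593  0.4814 -0.6337  1.4472  0.2887  1.3075]
```

View pics/t36c.png

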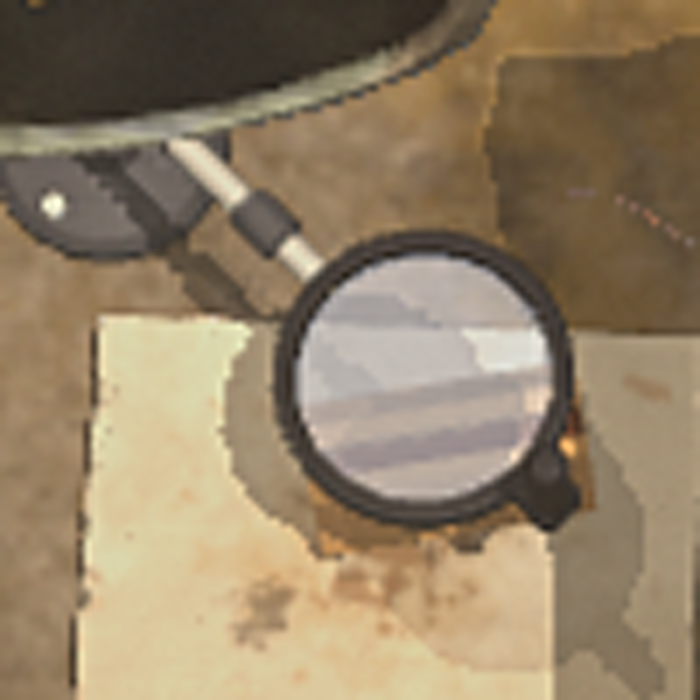

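View pics/s36c.png

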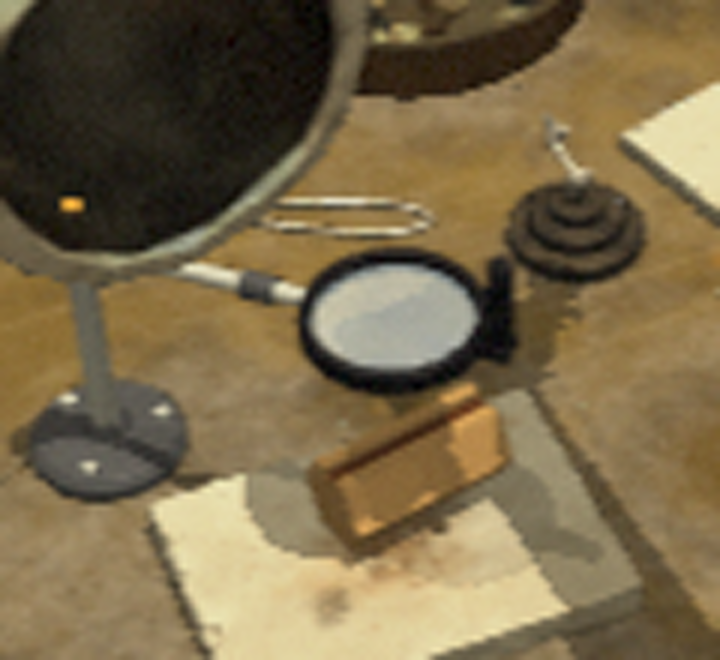

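```bash
python3 - <<'E'
from h import *
from scipy.optimize import least_squares
L=onz("top",423.5/7+199.5,377.5/7+149.5,.171);print("lens",L)
# sub-pixel ring circle via projected model overlay
a=cv2.imread("pics/t36_full.png")
ang=np.linspace(0,2*np.pi,73);ring=lambda c:proj("top",np.c_[c[0]+.055*np.cos(ang),c[1]+.055*np.sin(ang),np.full(73,.17)])
crop(a,(200,150,300,250),7,"t36o",[ring(L)]+overlay("top",.5872,.109,.1478)[:2])
S=lambda p:np.array(p)/6+[190,150]-.5
obs=[(0,1,(468,385)),(1,1,(310,463)),(0,5,(508,460)),(1,5,(363,547)),(1,0,(333,487)),(0,0,(490,405))]
def f(q):
    A,B=blockpts(*q);return np.ravel([proj("scene",(A if e else B)[i])[0]-S(p) for e,i,p in obs])
s=least_squares(f,[.587,.109,.15],x_scale=[.01,.01,.1]);print("block scene",s.x,np.abs(s.fun).max())
print("lens-block",L[:2]-[.5872,.109])
E
```

```text
lens [0.5909 0.1122 0.171 ]
block scene [0.5859 0.1126 0.1812] 1.1478673136654436
lens-block [0.0037 0.0032]
```

View pics/t36o.png

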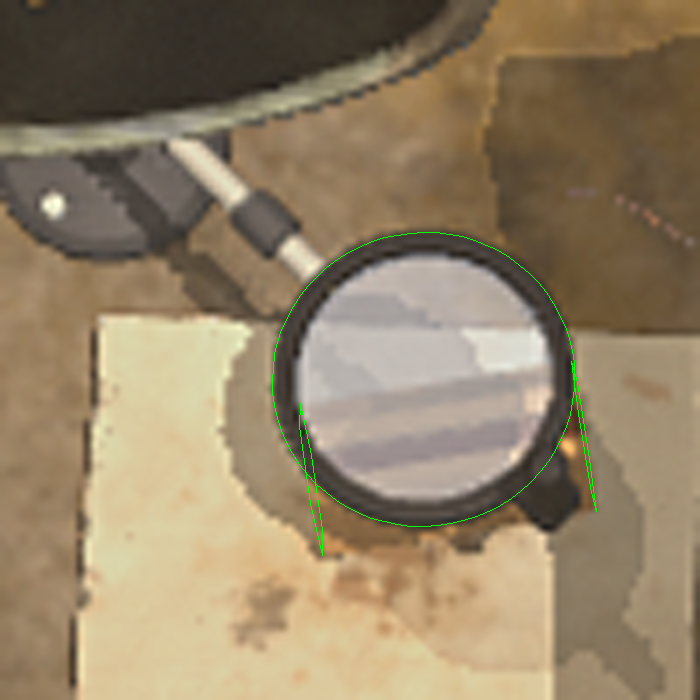

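```bash
python3 - <<'E'
from h import *
a=cv2.imread("pics/top0.png").astype(int);b=cv2.imread("pics/t36_full.png").astype(int)
for n,(x0,y0,x1,y1) in dict(jar=(120,225,162,265),cutters=(132,160,170,220),charcoal=(135,268,168,300),tweezers=(355,180,390,238),smallblk=(220,270,255,310)).items():
    print(n,np.abs(a-b)[y0:y1,x0:x1].mean().round(2))
state()
E
```

```text
jar 11.56
cutters 9.51
charcoal 7.71
tweezers 14.69
smallblk 9.63
t 28.4167 pos [ 0.6424 -0.1164  0.2944] psi 0.7828649243132288 F [-1.1335  0.4587 -0.8057] open 0.5973743006602729 j7 -0.8794326115086019 j [ 0.5612  0.482  -0.6313  1.4475  0.2889  1.3073]
```

View pics/t36f.png

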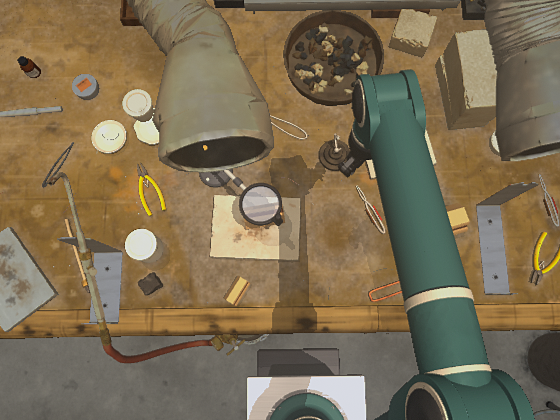

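```bash
python3 - <<'E'
from cell import robot
print(robot.sign_off())
E
```

```text
the job is handed in; nothing more can be done
None
```

The job is done and handed in at about 28.5 s of the 69 s. The block lies on the board with its groove level on top, and the lens is back over it, about 5 mm off centre.

**What I did**
- I pinched the knob and swung the magnifier clear, from about 0.64 to 1.46 rad.
- I rolled the middle-sized block one face away from the robot with the two fingertips. The first two tries had the fingertips too high, and the block fell back. The third try, lower in the groove, carried it over.
- I pushed the block by its end face about 45–50 mm along the board, so that its centre could lie under the lens.
- I swung the lens back to about 0.78 rad, let go and moved the hand away.

**Last checks**
- **Block:** in the last scene picture the groove is on top and the block is on the board. The two-camera fit, taken before the lens came back, put its centre at (0.587, 0.109) m. A rougher scene-only fit afterwards gave (0.586, 0.113) m.
- **Lens:** its centre measured (0.591, 0.112) m. Against the two-camera fit it is about 5 mm towards the column. I left that, because mending it would have meant swinging the lens away and moving the block again.
- **Bystanders:** the jar, cutters, tweezers and charcoal look unmoved by eye in the last top picture. A pixel comparison with the first picture did not settle it, because the robot's shadow and the lighting had changed.
- **Forces:** the highest wrist reading I saw was about 8 N. The robot was touching nothing at hand-in.

**Disagreement:** the fingertips reached 20–40 mm less far than the stated tool point, both in the pictures and by touch, so I set the heights from pictures and contact.

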